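Fit the second linch pin of a heater on its repair stand

ROBOT

A 7-joint arm with a two-finger parallel gripper is mounted at the origin on the work surface. World frame = base frame: x ahead of the robot, y to its left, z up, the work surface at z = 0. Lengths are in m, angles in rad, forces in N, time in s.
With the tool pointing down it reaches from about 0.425 to 1.025 m from the base axis. Payload 9.4 kg.
Tool frame: the origin (TCP) lies at the very end of the fingers, on their centre line; the grasp point (between the pads) lies 19 mm behind it; z points along the fingers, y is the direction in which the jaws open and shut (so a half turn about z gives the same grasp; the last joint's range is limited). The gripper opens to 85 mm and grips with 20 to 120 N. Pads are 22 mm wide; open, the fingers measure 114 mm over their backs; the gripper's body (76 mm by 85 mm) begins 54 mm behind the grasp point. The pads swing forward as they close: fully open they stand 13 mm farther back than shut.
Start: joints at [1.206, 0.599, -0.003, 1.599, 0.002, 0.943, -0.08], TCP at [0.206, -0.695, 0.231] pointing down, gripper open.
Joint ranges: [-2.57, 2.57], [-0.35, 1.97], [-1.29, 1.29], [0.11, 2.56], [-1.05, 4.19], [0.11, 1.86], [-2.63, 2.63]. Speed limits (rad/s): [2.22, 2.22, 3.01, 3.01, 3.14, 3.14, 3.14].

INTERFACE

Orientations are given as [roll, pitch, yaw] about the fixed x, y, z axes, in that order (R = Rz(yaw) Ry(pitch) Rx(roll)).
In Python, from workcell import r gives the robot as it stands.
- The arm moves only by the tool apply_moves, never from a script. Its argument "moves" is one flat list of numbers, 7 for each row, row after row: the closure, from -1 (fully open) to 1 (shut), then the shift along the tool's x, y, z in mm, then the turn, a rotation vector about the tool's x, y, z in rad. In form: [jaw, dx, dy, dz, rx, ry, rz, jaw, dx, dy, dz, rx, ry, rz, ...]. A call has 1 to 10 rows; each row shifts and turns the commanded pose from where the row before left it, along the tool's axes as they then stand; what a row does not reach is not made up. A row lasts 1/12 s, in which the tool goes at most 41.7 mm and 7.16 degrees, less where a joint would pass 70% of its speed; a pose out of reach is approached as far as the arm can. A call with a gripper value outside its range is refused whole. The fingers move at their own pace and stop on an object; "grip_force" is the grip in N (left out, the last holds). Time passes only in rows, so rows that do not move let the fingers close. It gives the time, the measured TCP pose, the force and the opening at its end, in the units of the state.
- r.observe(): the state, without advancing time (a new reading comes with each control period).
- r.grab_frame(name): name is "side" or "top"; returns a dict with "color" (384x512x3 uint8, blue, green, red), "intrinsics" (3x3 intrinsics, pixels), "k1" (the pictures are not rectified: a ray, as slopes to the right and down, at radius r is drawn at 1 + k1 r^2 times it, then the intrinsics apply), "extrinsics" (4x4, takes a point from world to camera coordinates). Camera axes: x right, y down, z forward; pixel columns grow to the right and rows downward; lengths in m; the calibration is good to about 2 mm. A picture is of the moment at which its call begins. There is no depth.
- r.job_done(): hands the job in, once; it reports no verdict.
The state is a dict: "time_s": time; "q": joint angles; "joint_velocities": joint speeds; "effort": joint torques, N m; "eef_pos": TCP position; "ee_rot": TCP orientation; "force": force on the tool from outside, world axes, zero at the start; "torque": the same for the moment, N m; "grip_width": finger opening in m.
Only numpy, scipy, OpenCV 4.12 (cv2) and the standard library are available. Lean on these libraries where they do the work, as an engineer would, in place of code of your own. Each camera call takes 0.05 s, during which the arm holds its last target.

TASK

The car heater on the repair stand is held at one end only. Take the loose linch pin, ring uppermost, and push it from the robot's side through the empty clevis and the heater's lug until its head is right up against the clevis; then flip its sprung ring over the top of the clevis until it snaps down around the pin's far end, as on the pin already fitted. Feel your way and do not force the pin, the ring or the stand; let go at the end, and leave the other parts on the bench where they are.

Things in the scene. Friction and masses are not known exactly. Their poses are not given: they have to be found in the camera images.
- pin_grip (a point): Loose linch pin, plain steel, lying on the bench with its ring uppermost: the only loose pin with a ring. Point: middle of the flat-sided grip of its head; x runs along the pin to its nose, z up. Head: a block from 23 mm behind this point to 13 mm ahead, 15 wide (y), 22 high (11 above and below). Pads up to 22 mm wide fit ahead of the ring's pivot (19 mm behind this point). 115 g in all.
- pin_shoulder (a point): Centre of the front face (shoulder) of the pin's head, 13 mm ahead of pin_grip on the pin's axis, same axes. This face rests on the clevis's near face when the pin is fully home. Ahead of it is the round 10 mm shank, straight for 28 mm, then tapering over 8 mm to a 4 mm nose: 36 mm in all.
- linch_ring (a joint): Angle of the pin's sprung ring about its pivot, a cross axis (the pin's y) 19 mm behind pin_grip, level with the pin's axis. 0: open, leaning back, away from the nose, 55 degrees above level. 0.61: upright. 2.18: closed, level around the shank, its bar just past the nose. Over-centre spring: let go below about 1.53 it springs back open; beyond, it snaps shut by itself.
- ring_bar (a point): Middle of the ring's far bar, 73.5 mm from its pivot. A rounded loop of 5 mm steel wire, inside 44 mm wide at its middle, some 28 at 10 mm from the bar; bar 60 mm above the pin's axis when open, 73 upright. It takes 1 to 4 N to turn. The fitted pin rocks some 0.1 rad in its hole, so the bar strays from a true arc: give way; over some 7 N on it forces the pin. Closed, it goes around the clevis.
- clevis_hole (a point): Mouth of the hole in the empty clevis, in its near face, 85 mm above the bench; x is the way the pin goes in (level), y along the stand to the heater, z up. Clevis: two dark steel cheeks 8 mm thick, 26 wide, 28 mm from near to far face, top 13 mm above the hole's axis. Holes 11.5 mm. 60 mm are free below the head's place; the heater's housing begins 75 mm to +y, its top 97 mm over the bench.
- lug (a point): Centre of the hole (11.5 mm) in the heater's aluminium lug, between the cheeks, 14 mm beyond the clevis's mouth; axes as the clevis. It may sit up to 1.6 mm too high or low: the pin's tapered nose draws it into line against a few newtons. The full stop is felt only when the head meets the clevis. The stand is fixed to the bench.
- clevis_pin_mid (a point): Middle of a plain headed pin without a ring, 52 mm long, 10 mm thick, lying on the bench: a bystander.
- bolt_mid (a point): Middle of a hexagon bolt with its nut, 62 mm long, lying on the bench: a bystander.
Mind the look-alikes: they are no part of the job. What is meant by the part that bears pin_grip is not pink or yellow, and is the smaller of those in its own colour.

How it is judged:
On the way:
1. the pin is fully home in the clevis while its ring is still open (x of pin_shoulder in the frame of clevis_hole above -0.002 m and distance between pin_shoulder and clevis_hole below 0.004 m and angle between the x axis of pin_grip and the x axis of clevis_hole, either way round below 0.12 rad and value of joint linch_ring below 0.8 rad), for 0.1 s.
At the end, for the whole second after the job is handed in: The linch pin is through clevis and lug, ring side up (within 0.4 rad), the front of its head within 2 mm of the clevis's near face, its axis within 4 mm and 0.12 rad of the hole's; its ring is snapped shut around the pin's far end (angle above 2.08 of 2.18) and at rest (x of pin_shoulder in the frame of clevis_hole above -0.002 m and distance between pin_shoulder and clevis_hole below 0.004 m and angle between the x axis of pin_grip and the x axis of clevis_hole, either way round below 0.12 rad and value of joint linch_ring above 2.08 rad and velocity of joint linch_ring below 0.2 rad/s and angle between pin_grip's own z axis and vertical below 0.4 rad); the robot touches nothing.
It fails at once if the pin is forced: it or its ring presses on the clevis or the heater with more than 35 N (contact force between linch_pin and stand above 35 N).
It fails at once if the robot itself presses on the stand or the heater with more than 15 N (contact force between the arm and stand above 15 N).
It fails at once if the plain pin or the bolt is shifted by more than 20 mm (distance of any of clevis_pin_mid, bolt_mid from where it was at the start of the episode above 0.02 m).
It also fails if it takes over 69 s, if anything falls off the work surface, if the arm or the gripper's body presses on something with over 40 N, if the wrist force passes 120 N, or if a joint passes its speed limit or range.

## Working session

There is one attempt and no reset: what is moved stays moved. The work goes in short steps, Python scripts to look and compute and a tool call to move; the robot and the scene stay as the last step left them, time stands still between calls to the robot, and variables do not carry over. Pictures are saved under pics/ and viewed, and the job is handed in when it is done.

Besides the shell and the picture viewer there is one more tool, called after "Request:" as a command line: name --argument value ..., lists and objects as JSON in quotes. apply_moves: Moves the arm, as the interface text tells. Its arguments: {"type":"object","properties":{"moves":{"type":"array","items":{"type":"number"}},"grip_force":{"type":"number"}},"required":["moves"]}

```bash
ls; mkdir -p pics
python3 - <<'E'
from workcell import r
import cv2
s=r.observe()
print({k:(v) for k,v in s.items()})
for n in("side","top"):
    f=r.grab_frame(n); cv2.imwrite(f"pics/{n}0.png",f["color"]); print(n,f["intrinsics"],f["k1"],f["extrinsics"])
E
```

```text
pics
{'time_s': 0.0, 'q': array([ 1.20628476,  0.60014739, -0.0025575 ,  1.60013969,  0.00177877,
        0.94292035, -0.07983549]), 'joint_velocities': array([ 4.74199093e-04,  7.97848830e-04,  1.96469985e-04, -6.59500994e-04,
       -1.40591689e-03, -9.69625719e-04,  5.04089512e-05]), 'effort': array([-2.72393190e-04, -7.76453733e+01,  1.56407766e+00, -2.58012646e+01,
        1.21526036e-02,  9.12354968e-03,  9.84755275e-06]), 'eef_pos': array([ 0.20565329, -0.69471327,  0.23039717]), 'ee_rot': array([-3.13998477e+00,  1.22065956e-04,  2.87833990e-01]), 'force': array([0.95381922, 0.24172873, 0.1908145 ]), 'torque': array([-0.02507766, -0.00031772,  0.02750242]), 'grip_width': 0.08522123512302131}
side [[365.78407148   0.         253.6544008 ]
 [  0.         365.78407148 195.72943498]
 [  0.           0.           1.        ]] -0.08172406663177266 [[ 0.99889541 -0.04343229  0.01793297 -0.59766108]
 [-0.00709336 -0.51664744 -0.85616885  0.00471216]
 [ 0.0464504   0.85509594 -0.51638484  0.96069648]
 [ 0.          0.          0.          1.        ]]
top [[365.4410342    0.         254.22827978]
 [  0.         365.4410342  195.21920713]
 [  0.           0.           1.        ]] -0.09465652285432728 [[-0.00543468 -0.99997805 -0.00378962 -0.18056103]
 [-0.99059944  0.00590163 -0.13666718  0.59248576]
 [ 0.13668655  0.00301125 -0.99060977  0.91626222]
 [ 0.          0.          0.          1.        ]]
```

View pics/side0.png

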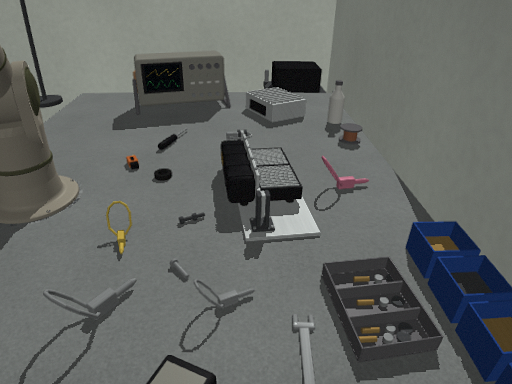

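View pics/top0.png

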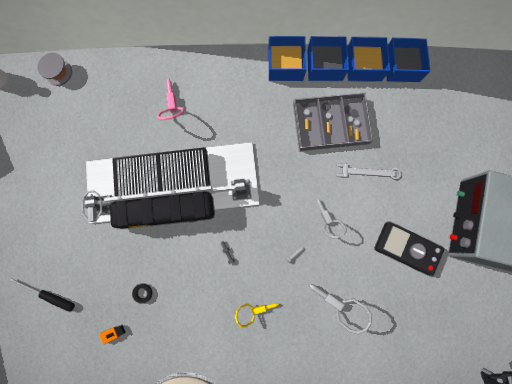

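Run:
```python
import cv2,numpy as np
t=cv2.imread("pics/top0.png");s=cv2.imread("pics/side0.png")
a=cv2.resize(t[150:280,200:400],None,fx=4,fy=4,interpolation=cv2.INTER_CUBIC)
b=cv2.resize(s[240:360,150:300],None,fx=5,fy=5,interpolation=cv2.INTER_CUBIC)
c=cv2.resize(s[120:245,210:330],None,fx=4.8,fy=4.8,interpolation=cv2.INTER_CUBIC)
d=cv2.resize(t[140:240,70:270],None,fx=4,fy=4,interpolation=cv2.INTER_CUBIC)
for n,i in zip("abcd",(a,b,c,d)): cv2.imwrite(f"pics/z_{n}.png",i)
```

```text
(no output)
```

View pics/z_a.png

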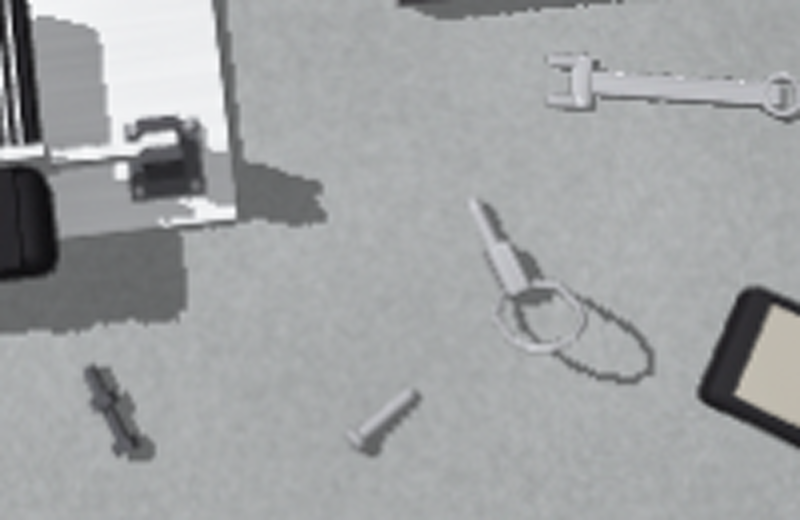

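View pics/z_b.png

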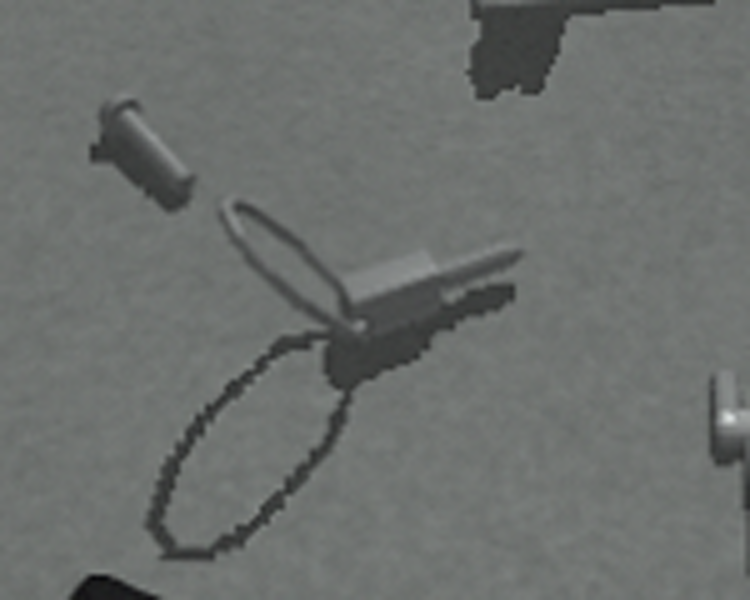

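View pics/z_c.png

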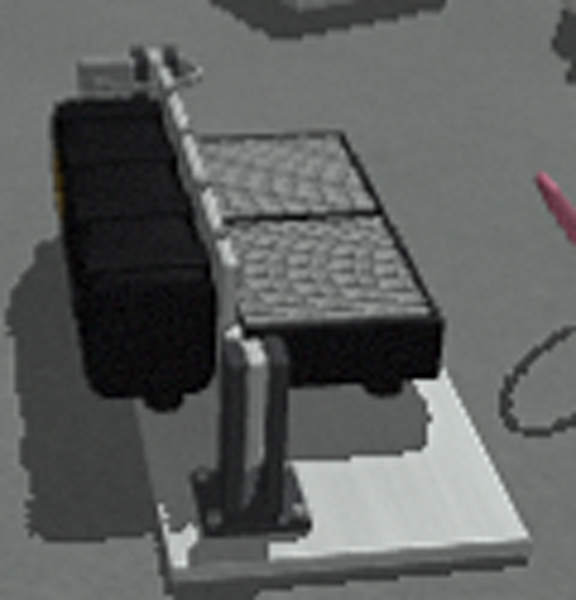

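View pics/z_d.png

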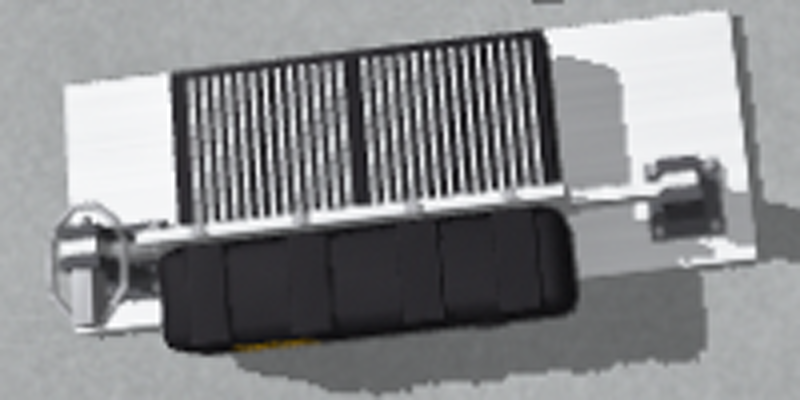

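```bash
cat > h.py <<'E'
import numpy as np,cv2
from workcell import r
def cam(n):
    f=r.grab_frame(n); return f
def ray(f,u,v):
    K=np.array(f["intrinsics"]);k=f["k1"];E=np.array(f["extrinsics"])
    p=cv2.undistortPoints(np.array([[[u,v]]],float),K,np.array([k,0,0,0.]))[0,0]
    R=E[:3,:3];c=-R.T@E[:3,3];d=R.T@np.array([p[0],p[1],1]);return c,d/np.linalg.norm(d)
def onz(f,u,v,z):
    c,d=ray(f,u,v);return c+d*(z-c[2])/d[2]
def tri(f1,p1,f2,p2):
    c1,d1=ray(f1,*p1);c2,d2=ray(f2,*p2)
    A=np.stack([d1,-d2],1);s=np.linalg.lstsq(A,c2-c1,rcond=None)[0]
    a,b=c1+s[0]*d1,c2+s[1]*d2
    return (a+b)/2,np.linalg.norm(a-b)
def proj(f,P):
    E=np.array(f["extrinsics"]);rv=cv2.Rodrigues(E[:3,:3])[0]
    return cv2.projectPoints(np.array([P],float),rv,E[:3,3],np.array(f["intrinsics"]),np.array([f["k1"],0,0,0.]))[0][0,0]
def zoom(f,u0,u1,v0,v1,s,name):
    im=f["color"][v0:v1,u0:u1]
    im=cv2.resize(im,None,fx=s,fy=s,interpolation=cv2.INTER_NEAREST)
    for i in range(0,u1-u0,5):
        cv2.line(im,(i*s,0),(i*s,6 if (u0+i)%10 else 14),(0,0,255),1)
        if (u0+i)%10==0: cv2.putText(im,str(u0+i),(i*s+2,22),0,.4,(0,0,255),1)
    for i in range(0,v1-v0,5):
        cv2.line(im,(0,i*s),(6 if (v0+i)%10 else 14,i*s),(0,255,255),1)
        if (v0+i)%10==0: cv2.putText(im,str(v0+i),(16,i*s+5),0,.4,(0,255,255),1)
    cv2.imwrite(f"pics/{name}.png",im)
E
python3 - <<'E'
from h import *
s=cam("side");t=cam("top")
for n,f in(("s",s),("t",t)): print(n,ray(f,254,195))
zoom(t,310,370,190,250,10,"zt_pin")
zoom(s,190,260,270,320,11,"zs_pin")
zoom(t,220,265,165,215,12,"zt_clev")
zoom(s,235,285,180,245,9,"zs_clev")
E
```

```text
s (array([ 0.5524096 , -0.84501092,  0.51084134]), array([ 0.0474082,  0.8560831, -0.5146593]))
t (array([ 0.46069405, -0.18681279,  0.98794741]), array([ 0.13728409,  0.00363236, -0.99052505]))
```

View pics/zt_pin.png

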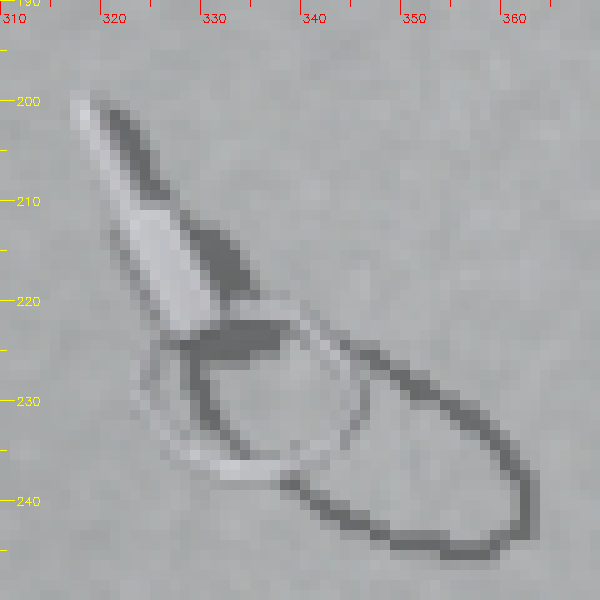

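View pics/zs_pin.png

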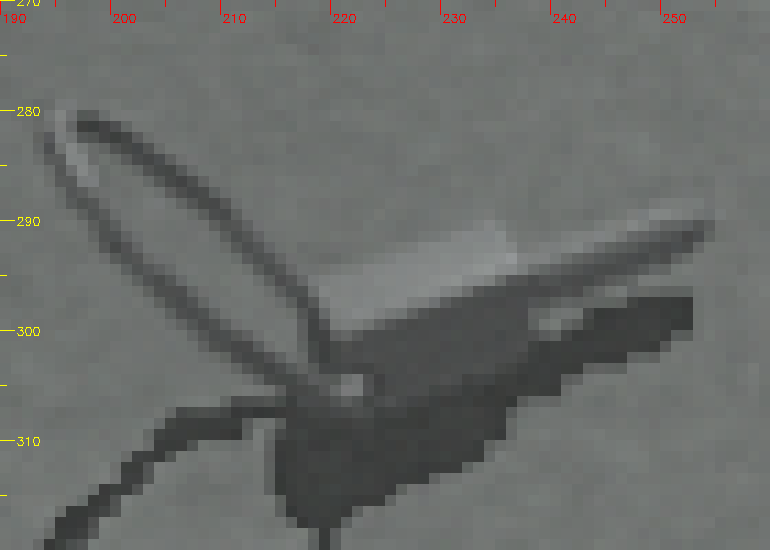

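View pics/zt_clev.png

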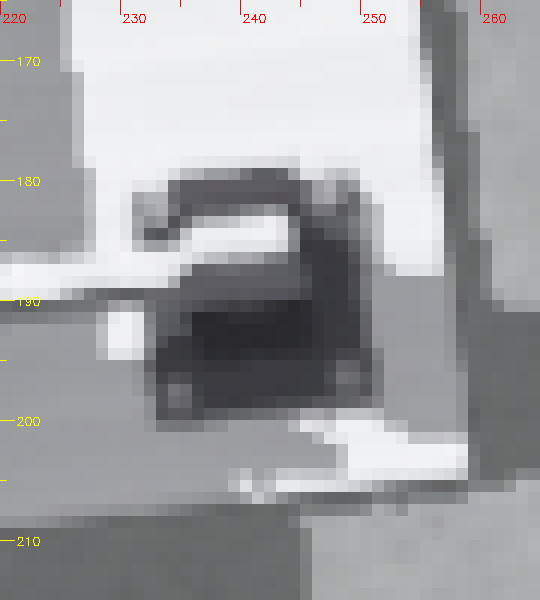

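View pics/zs_clev.png

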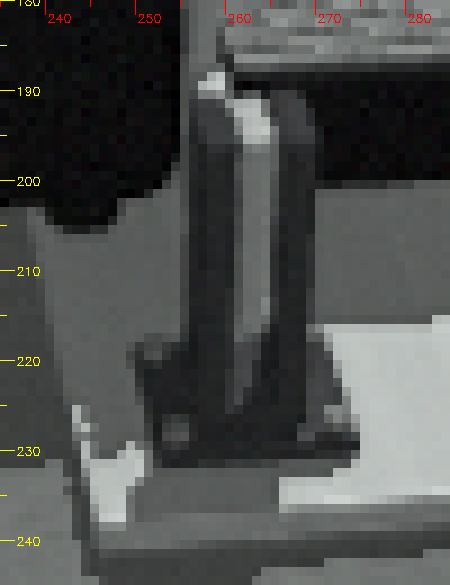

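Run:
```python
from h import *
s=cam("side");t=cam("top")
def show(n,tp,sp): 
    p,g=tri(t,tp,s,sp);print(n,(p*1e3).round(1),"gap",round(g*1e3,1))
show("nose",(317.7,199.8),(254.6,290.6))
show("headfront top mid",(324.5,211),(236.5,292))
show("headrear top mid",(330,224),(219,298.2))
show("bar",(334,237),(195.5,283))
for uv in((324.5,211),(330,224)):print(onz(t,*uv,.022)*1e3)
print(onz(t,318,200.3,.011)*1e3)
for n,uv in dict(fl=(322.2,211.2),fr=(326.6,210.7),rl=(326.4,222.8),rr=(331,222)).items(): print(n,onz(t,*uv,.022)*1e3)
for n,uv in dict(fl=(235.4,290),fr=(237,294.2),rl=(218.3,296),rr=(220.5,300.8)).items(): print('s',n,onz(s,*uv,.022)*1e3)
# clevis top z=.098
for n,uv in dict(farL=(234,181),farR=(245,180.5),farfar=(240,179),farnear=(240,182.6),nearfar=(240,187),nearnear=(240,190),nearL=(235.3,188.5),nearR=(245.2,188.5)).items(): print(n,onz(t,*uv,.098)*1e3)
for n,uv in dict(nL=(255.5,190),nR=(260,190),fL=(264.5,190),fR=(269.5,190)).items(): print('s',n,onz(s,*uv,.098)*1e3)
# base plate stand edge directions on top (white plate)
for uv in((256.5,207),(85,223),(252,145),(85,161)):print(uv,onz(t,*uv,.01)*1e3)
```

```text
nose [ 583.4 -355.6    8.1] gap 2.1
headfront top mid [ 550.7 -370.8   21.1] gap 0.2
headrear top mid [ 517.7 -384.4   20.1] gap 3.7
bar [ 480.7 -385.8   59.7] gap 0.2
[ 550.48456211 -370.59096258   22.        ]
[ 515.79525558 -384.24012257   22.        ]
[ 580.62409835 -355.92262288   11.        ]
fl [ 549.99599619 -364.41973176   22.        ]
fr [ 551.24414197 -376.23955787   22.        ]
rl [ 519.0577055  -374.72909229   22.        ]
rr [ 521.07322539 -387.07531565   22.        ]
s fl [ 548.75685294 -366.64527473   22.        ]
s fr [ 551.60456586 -377.03955873   22.        ]
s rl [ 518.24137607 -380.65037691   22.        ]
s rr [ 522.51788173 -392.10023131   22.        ]
farL [ 619.28893756 -134.27186613   98.        ]
farR [ 620.36974703 -161.48718703   98.        ]
farfar [ 624.21788449 -149.11748694   98.        ]
farnear [ 615.17903611 -149.11907416   98.        ]
nearfar [ 604.16736816 -149.12013032   98.        ]
nearnear [ 596.68146666 -149.12029588   98.        ]
nearL [ 600.49396806 -137.52550947   98.        ]
nearR [ 600.34346466 -161.94337305   98.        ]
s nL [ 594.77187908 -136.55765595   98.        ]
s nR [ 604.88390695 -136.68498973   98.        ]
s fL [ 615.00593128 -136.81181644   98.        ]
s fR [ 626.26530771 -136.95215073   98.        ]
(256.5, 207) [ 563.61067343 -189.77635277   10.        ]
(85, 223) [521.63202173 279.78581279  10.        ]
(252, 145) [ 735.52340513 -178.45286479   10.        ]
(85, 161) [695.33999816 290.24715703  10.        ]
```

Run:
```python
from h import *
s=cam("side");t=cam("top")
g=cv2.cvtColor(t["color"],cv2.COLOR_BGR2GRAY).astype(int)
print(g[197:228,314:336])
g=cv2.cvtColor(s["color"],cv2.COLOR_BGR2GRAY).astype(int)
print("side cols 215..255");print(g[286:308,214:257])
```

```text
[[173 174 172 172 176 175 174 175 173 171 172 174 174 171 171 172 174 174
  172 174 176 176]
 [172 172 172 173 176 172 171 173 171 169 170 172 172 171 172 175 175 172
  171 176 177 176]
 [168 172 173 181 182 163 165 171 173 171 171 171 171 171 174 176 176 173
  171 175 176 175]
 [169 171 170 190 196 156 146 155 165 172 172 173 174 175 174 175 177 177
  175 175 176 175]
 [171 172 167 189 209 179 135 103 133 164 172 175 175 173 172 174 178 178
  175 175 176 176]
 [174 174 173 182 201 188 145 108 104 135 165 172 171 169 169 172 175 176
  174 173 174 174]
 [170 171 172 175 187 194 171 127 105 107 147 175 173 170 170 170 172 174
  174 174 175 176]
 [170 169 171 170 179 195 187 145 110 106 136 168 174 173 172 171 173 177
  179 179 177 176]
 [172 170 171 173 177 187 193 171 127 104 105 147 173 173 173 172 173 178
  180 178 176 176]
 [172 171 169 173 172 179 195 186 144 109 104 145 173 171 169 171 175 177
  177 175 173 174]
 [171 170 169 173 175 175 187 193 170 126 104 136 166 170 168 172 177 177
  174 171 169 170]
 [173 172 173 174 171 167 177 196 186 143 110 105 135 163 171 173 176 174
  1
[... 5041 characters left out ...]
9  92  90  87 109 116  82  65  77  73  75  77  76  80  75
   70  69  67  60  62  62  60  62  58  92  99 116 118 116 118 116 116 116
  114 113 117 115 117 113 110]
 [111  91  69  71  74  83 102 124 119  82  68  77  74  77  76  69  70  68
   61  63  61  62  62  62  61  58  57 107 115 114 112 115 114 114 116 113
  111 112 113 117 116 113 111]
 [ 83  72  64  73  76  73  82  95  85  70  73  77  74  72  66  62  65  63
   62  60  59  58  58  90 101 102 102 111 113 110 110 114 114 116 111 112
  112 111 113 118 116 114 115]
 [ 57  60  61  66  67  70  74  71  77  74  64  68  68  60  59  63  64  65
   64  63  63  58  87 107 115 117 115 113 114 112 112 114 113 114 113 111
  111 114 113 115 115 116 116]]
```

```bash
cat >> h.py <<'E'
from scipy.spatial.transform import Rotation as Ro
def plan(xyz_mm,rpy,n=None):
    s=r.observe();p=np.array(s["eef_pos"])*1e3;R=Ro.from_euler("xyz",s["ee_rot"])
    T=Ro.from_euler("xyz",rpy);d=R.inv().apply(np.array(xyz_mm)-p);rv=(R.inv()*T).as_rotvec()
    print("at",p.round(1),np.round(s["ee_rot"],4),"w",round(s["grip_width"]*1e3,1),"t",round(s["time_s"],2),"F",np.round(s["force"],1),"M",np.round(s["torque"],2),"q",np.round(s["q"],2))
    print("shift",d.round(2),"turn",rv.round(4),"rows>=",max(np.linalg.norm(d)/41.7,np.linalg.norm(rv)/.125).round(2))
E
python3 - <<'E'
from h import *
t=cam("top")
print(onz(t,323.95,210.2,.022)*1e3)
plan([539.5,-376,120],[3.14159,0,.454])
E
```

```text
[ 552.63200455 -369.18282655   22.        ]
at [ 205.8 -695.1  231.2] [-3.1414  0.      0.2878] w 85.7 t 0.45 F [ 0.8 -0.1  0.4] M [-0.01 -0.05 -0.  ] q [ 1.21  0.6  -0.    1.6   0.    0.94 -0.08]
shift [ 410.59 -211.25  111.2 ] turn [-0.0002  0.     -0.1662] rows>= 11.39
```

Request:
apply_moves --moves '[-1,20,-10,0,0,0,0,-1,35,-18,0,0,0,0,-1,35,-18,0,0,0,0,-1,35,-18,0,0,0,0,-1,35,-18,0,0,0,0,-1,35,-18,0,0,0,0,-1,35,-18,0,0,0,0,-1,35,-18,0,0,0,0,-1,35,-18,0,0,0,0,-1,35,-18,0,0,0,0]' --grip_force 60

```text
time_s: 1.28
eef_pos: [0.4794, -0.4337, 0.2315]
ee_rot: [3.141, -0.0, 0.288]
force: [0.8, -0.4, 0.0]
grip_width: 0.0854
```

```bash
python3 -c "
from h import *
plan([540,-375.7,120],[3.14159,0,.454])"
```

```text
at [ 479.4 -433.7  231.5] [ 3.1413e+00 -2.0000e-04  2.8770e-01] w 85.4 t 1.28 F [ 0.8 -0.4  0. ] M [-0.05 -0.03 -0.02] q [ 0.66  0.5  -0.01  1.79  0.01  0.85 -0.64]
shift [ 74.6  -38.45 111.5 ] turn [ 4.000e-04 -1.000e-04 -1.663e-01] rows>= 3.35
```

Request:
apply_moves --moves '[-0.2,20,-10,25,0,0,0,-0.2,25,-13,25,0,0,0,-0.2,20,-10,25,0,0,0,-0.2,0,0,15,0,0,-0.08,-0.2,0,0,10,0,0,-0.08,-0.2,0,0,0,0,0,0,-0.2,0,0,0,0,0,0]'

```text
time_s: 1.87
eef_pos: [0.5309, -0.3852, 0.131]
ee_rot: [-3.141, 0.0, 0.445]
force: [0.5, -0.8, -0.1]
grip_width: 0.0514
```

```bash
python3 -c "
from h import *
plan([540,-375.7,60],[3.14159,0,.454])
t=cam('top');s=cam('side')
zoom(t,280,380,170,250,8,'g1t');zoom(s,180,290,210,320,5,'g1s')"
```

```text
at [ 530.9 -385.2  131. ] [-3.1408e+00  5.0000e-04  4.4520e-01] w 51.4 t 1.87 F [ 0.5 -0.8 -0.1] M [-0.04 -0.02 -0.  ] q [ 0.58  0.63 -0.06  1.85  0.06  0.67 -0.64]
shift [12.36 -4.56 71.  ] turn [-0.0008  0.0004 -0.0088] rows>= 1.73
```

View pics/g1t.png

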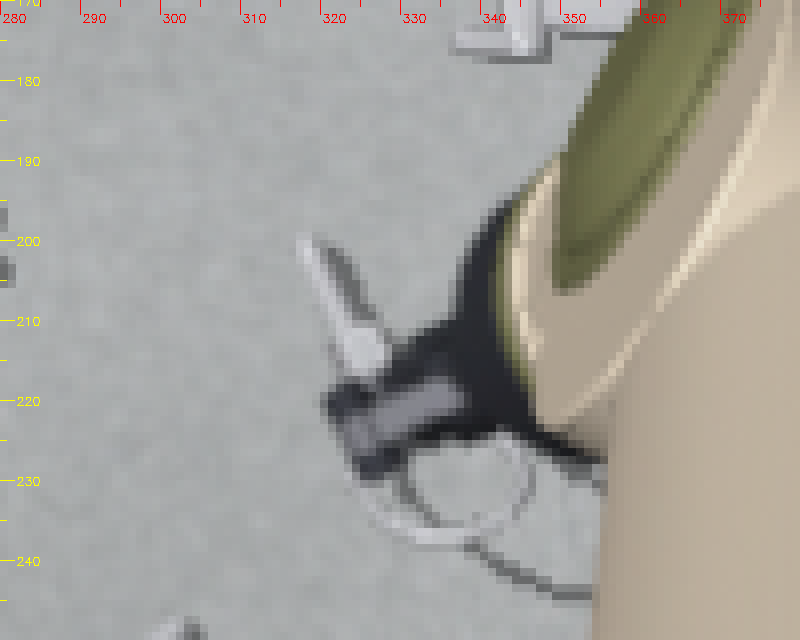

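View pics/g1s.png

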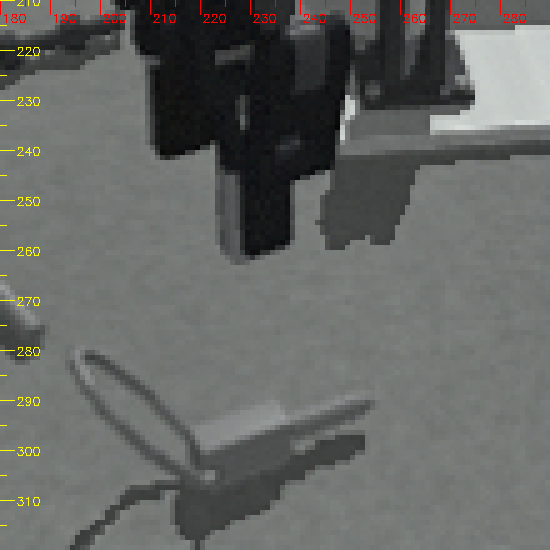

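Request:
apply_moves --moves '[-0.2,12.4,-4.6,20,0,0,-0.009,-0.2,0,0,25,0,0,0,-0.2,0,0,25,0,0,0,-0.2,0,0,0,0,0,0,-0.2,0,0,0,0,0,0]'

```text
time_s: 2.38
eef_pos: [0.5399, -0.3757, 0.0614]
ee_rot: [-3.141, 0.001, 0.455]
force: [0.5, -0.3, 0.7]
grip_width: 0.0512
```

```bash
python3 -c "
from h import *
plan([540,-375.7,3],[3.14159,0,.454])
t=cam('top');s=cam('side')
zoom(t,290,370,180,240,10,'g2t');zoom(s,180,290,230,320,7,'g2s')"
```

```text
at [ 539.9 -375.7   61.4] [-3.1407e+00  9.0000e-04  4.5530e-01] w 51.2 t 2.38 F [ 0.5 -0.3  0.7] M [ 0.  0. -0.] q [ 0.56  0.73 -0.05  1.88  0.07  0.54 -0.66]
shift [ 0.18  0.07 58.39] turn [-0.0008  0.0009  0.0013] rows>= 1.4
```

View pics/g2t.png

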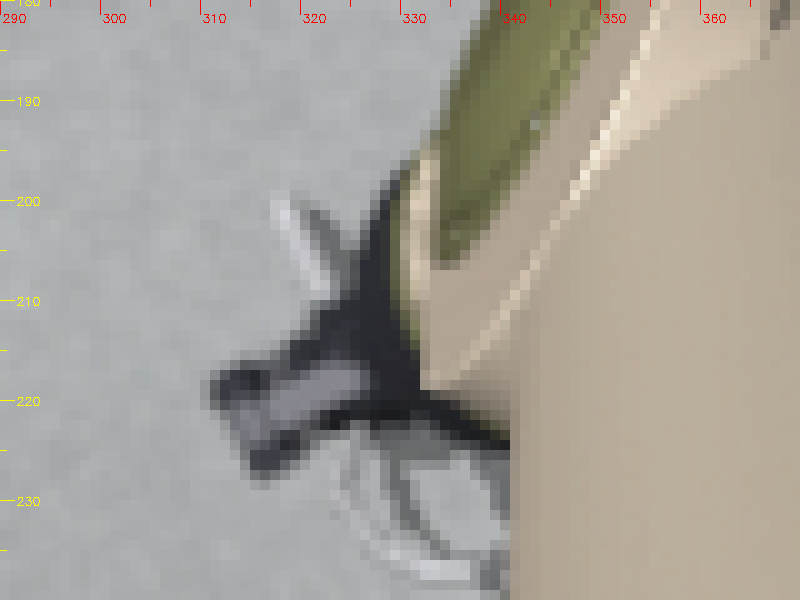

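View pics/g2s.png

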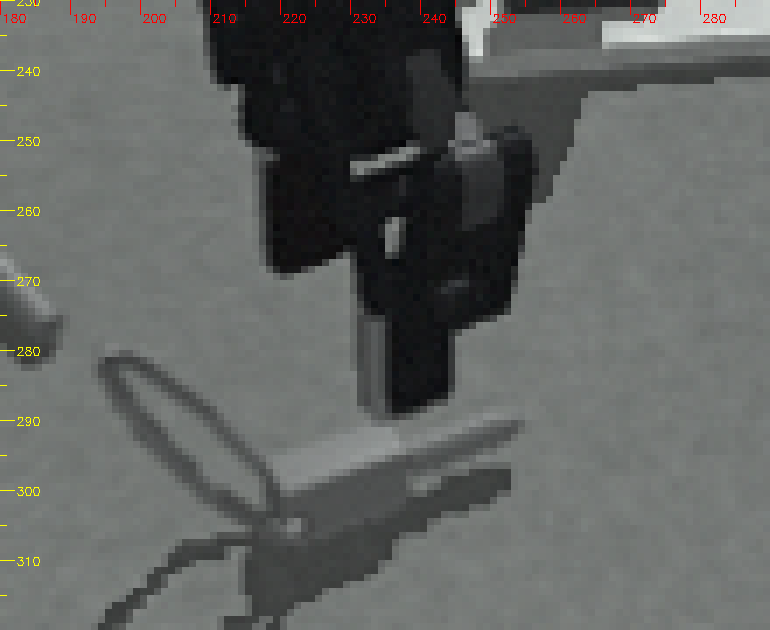

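```bash
python3 -c "
from h import *
s=cam('side');t=cam('top')
d=np.array([np.cos(.454),np.sin(.454),0])
g=np.array([.540,-.3757,.022])
for k in(-.023,0,.013):print(k,proj(s,g+k*d),proj(t,g+k*d))
print('nose',proj(s,g+.049*d-[0,0,.011]),proj(t,g+.049*d-[0,0,.011]))
"
```

```text
-0.023 [218.80986512 298.14399776] [330.53823577 222.66143887]
0 [230.53396633 293.75866923] [326.52760824 214.91604928]
0.013 [237.02099854 291.32460868] [324.26531291 210.55292538]
nose [254.35687113 289.00771589] [317.33297395 199.05007504]
```

Request:
apply_moves --moves '[-0.2,0,0,25,0,0,0,-0.2,0,0,20,0,0,0,-0.2,0,0,8,0,0,0,-0.2,0,0,4,0,0,0,-0.2,0,0,0,0,0,0,-0.2,0,0,0,0,0,0]'

```text
time_s: 3.08
eef_pos: [0.5408, -0.3759, 0.0052]
ee_rot: [3.141, -0.0, 0.457]
force: [-0.5, 1.2, 0.2]
grip_width: 0.0514
```

Request:
apply_moves --moves '[-0.2,0,0,2,0,0,0,0.3,0,0,0,0,0,0,1,0,0,0,0,0,0,1,0,0,0,0,0,0,1,0,0,0,0,0,0,1,0,0,0,0,0,0,1,0,0,0,0,0,0]' --grip_force 60

```text
time_s: 3.67
eef_pos: [0.5405, -0.3757, 0.0029]
ee_rot: [3.141, -0.0, 0.457]
force: [-0.2, 0.6, 6.1]
grip_width: 0.0137
```

```bash
python3 -c "
from h import *
plan([540,-375.7,3],[3.14159,0,.454])
s=cam('side')
zoom(s,180,290,230,320,7,'g3s')"
```

```text
at [ 540.5 -375.7    2.9] [ 3.141e+00 -3.000e-04  4.569e-01] w 13.7 t 3.67 F [-0.2  0.6  6.1] M [ 0.11  0.15 -0.04] q [ 0.55  0.81 -0.05  1.89  0.08  0.44 -0.67]
shift [-0.5  -0.22 -0.14] turn [ 0.0006 -0.0003  0.0029] rows>= 0.02
```

View pics/g3s.png

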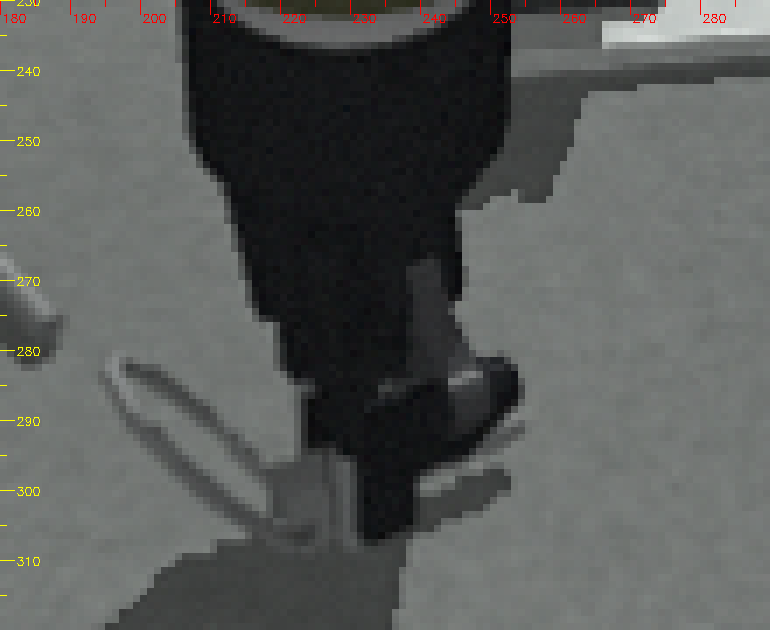

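Request:
apply_moves --moves '[1,0,0,-4,0,0,0,1,0,0,-15,0,0,0,1,0,0,-25,0,0,0,1,0,0,-25,0,0,0,1,0,0,-25,0,0,0,1,0,0,0,0,0,0.1,1,0,0,0,0,0,0.1,1,0,0,0,0,0,0.1,1,0,0,0,0,0,0.069,1,0,0,0,0,0,0]'

```text
time_s: 4.55
eef_pos: [0.5402, -0.3752, 0.0963]
ee_rot: [-3.141, 0.0, 0.085]
force: [-0.4, 0.1, -1.5]
grip_width: 0.0141
```

```bash
python3 -c "
from h import *
plan([515,-157,77],[3.14159,0,.0875])
s=cam('side')
zoom(s,180,310,190,290,6,'g4s')"
```

```text
at [ 540.2 -375.2   96.3] [-3.1415e+00  4.0000e-04  8.5000e-02] w 14.1 t 4.55 F [-0.4  0.1 -1.5] M [ 0.01  0.01 -0.  ] q [ 0.49  0.68  0.05  1.87 -0.05  0.6  -0.92]
shift [  -6.61 -219.56   19.34] turn [-0.0001  0.0004 -0.0025] rows>= 5.29
```

View pics/g4s.png

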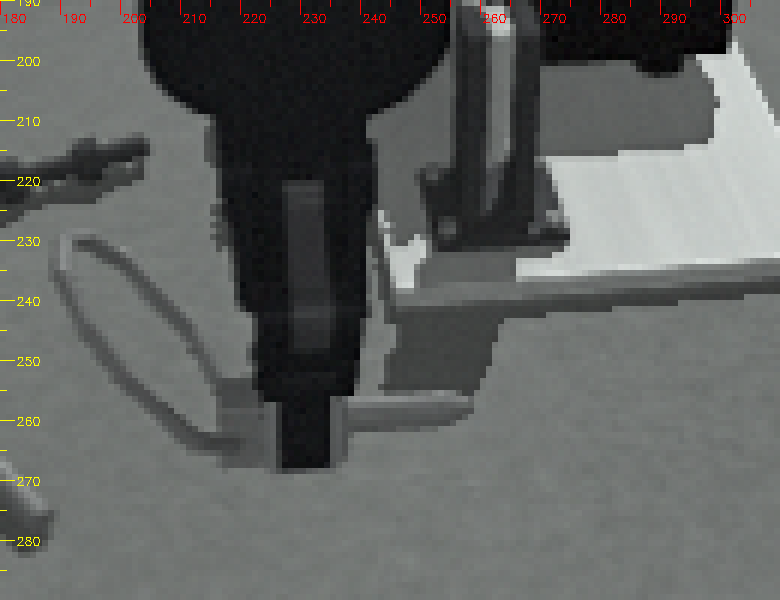

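```bash
python3 -c "
from h import *
s=cam('side')
d=np.array([np.cos(.085),np.sin(.085),0]);g=np.array([.5402,-.3752,.1044])
for k in (-.023,.013,.03,.041,.049): print(k,proj(s,g+k*d))
G=cv2.cvtColor(s['color'],cv2.COLOR_BGR2GRAY).astype(int)
print(G[252:266,234:260])
"
```

```text
-0.023 [216.08149975 259.56114863]
0.013 [237.57411226 258.07591445]
0.03 [247.63280456 257.36875399]
0.041 [254.10820598 256.90945628]
0.049 [258.800641   256.57464052]
[[ 28  27  21  20  17  12 114 120 120 125  79  66  68  67  68  67  66  67
   68  66  68  67  67  67  66  64]
 [ 25  24  23  21  18   9 119 120 120 123  76  65  66  69  66  68  66  65
   65  68  65  66  66  66  65  64]
 [ 21  24  19  18  16  90 125 122 123  77  60  60  63  64  65  62  63  63
   61  62  64  65  65  65  64  59]
 [ 20  32  16  11   9  86 118 120 123 123  87  94  96  95  95 108 113 112
  137 138 122 120  88  65  61 117]
 [ 14  87  76 101 107 135 136 139 140 139 141 140 140 139 131 128 125 122
  121 120 117 123 127 129 103 123]
 [ 19  85  92  86 113 118 115 112 113 111 108 107 106 104 105 103  99  96
   96  91  95  95  96  99  93 123]
 [ 17  83  89  77  95  94  90  89  90  87  88  87  89  88  87  90  90  89
   88  89  87  83  79  77  76 116]
 [ 19  85  89  77  89  90  91  90  89  89  86  83  84  82  82  83  83  81
   83  82  80  78  71  88 117 118]
 [ 18  85  88  79  82  83  83  82  81  80  80  81  80  78  77  78  77  76
   75  74  71  88 118 120 121 122]
 [ 16  85  90  78  76  74  72  70  74  79  81  78  93  91  93  86 101 101
  100 119 124 123 125 124 120 119]
 [ 15  85  89  77  94 117 124 126 124 123 120 120 120 119 121 120 118 119
  120 120 121 123 124 120 120 121]
 [ 13  84  91  81 114 124 126 123 122 120 122 120 121 119 120 125 122 122
  121 120 121 121 121 121 118 115]
 [ 16  84  89  78 110 117 119 118 118 117 117 120 124 122 122 125 121 122
  122 120 122 121 121 120 118 118]
 [ 17  85  92  82 113 121 119 116 113 113 115 117 119 120 120 120 121 118
  118 119 119 116 117 119 118 120]]
```

Request:
apply_moves --moves '[1,-10,-15,0,0,0,0,1,-10,-30,0,0,0,0,1,-10,-35,0,0,0,0,1,0,-35,0,0,0,0,1,0,-35,0,0,0,0,1,0,-35,0,0,0,0,1,4,-35,5,0,0,-0.0025,1,0,0,14,0,0,0,1,0,0,0,0,0,0,1,0,0,0,0,0,0]'

```text
time_s: 5.48
eef_pos: [0.495, -0.1587, 0.0771]
ee_rot: [-3.141, 0.001, 0.092]
force: [0.1, 0.1, -1.2]
grip_width: 0.0138
```

```bash
python3 -c "
from h import *
plan([527.8,-156.2,77],[3.14159,0,.0875])
s=cam('side');t=cam('top')
zoom(s,200,290,170,240,8,'g5s');zoom(t,205,275,165,235,8,'g5t')"
```

```text
at [ 495.  -158.7   77.1] [-3.1415e+00  1.0000e-03  9.2500e-02] w 13.8 t 5.48 F [ 0.1  0.1 -1.2] M [-0.02 -0.02  0.01] q [ 0.16  0.6   0.06  2.19 -0.1   0.35 -1.17]
shift [32.92  0.53  0.04] turn [-0.0001  0.001   0.005 ] rows>= 0.79
```

View pics/g5s.png

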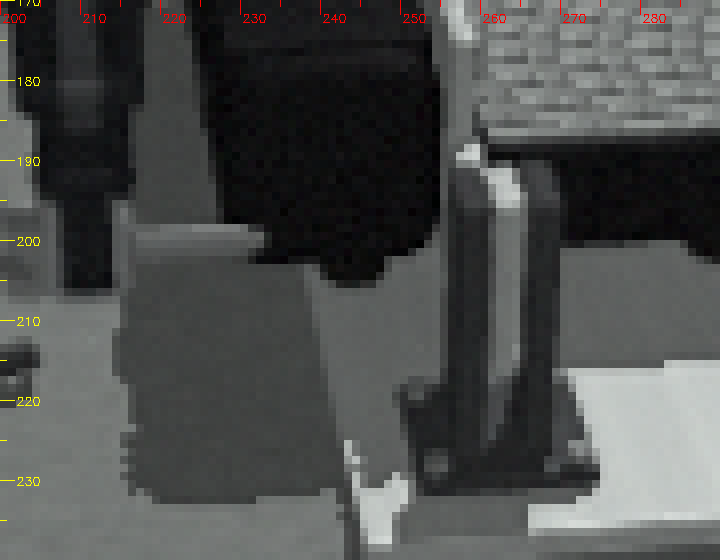

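View pics/g5t.png

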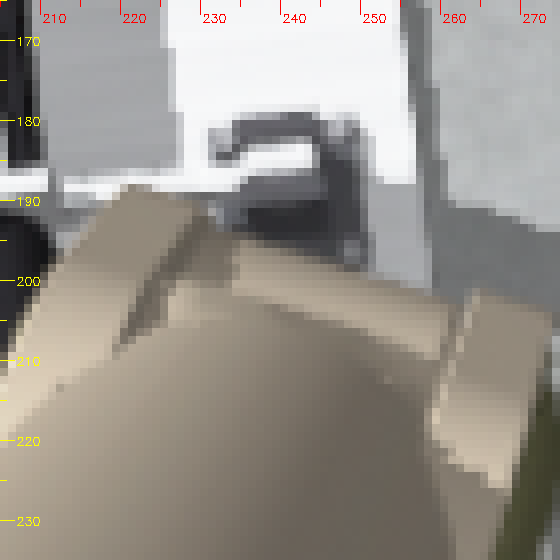

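```bash
python3 -c "
from h import *
s=cam('side')
y=np.array([-.087,.996,0]);x=np.array([.996,.087,0]);m=np.array([.5965,-.1502,.085])
for a in(0,8,20,28):
  for b in (-13,13): print(a,b,proj(s,m+(a*x+b*y+[0,0,13])*1e-3).round(2))
g=np.array([.495,-.1587,.0771+.0081]);d=np.array([np.cos(.0925),np.sin(.0925),0])
for k in (.013,.03,.041,.049): print(k,proj(s,g+k*d).round(2))
G=cv2.cvtColor(s['color'],cv2.COLOR_BGR2GRAY).astype(int)
print(G[194:207,212:236]);print('clev');print(G[184:202,250:274])
"
```

```text
0 -13 [257.39 196.12]
0 13 [255.78 190.15]
8 -13 [261.01 195.93]
8 13 [259.31 189.98]
20 -13 [266.43 195.65]
20 13 [264.59 189.71]
28 -13 [270.03 195.46]
28 13 [268.09 189.53]
0.013 [216.5  200.06]
0.03 [224.2  199.62]
0.041 [229.17 199.35]
0.049 [232.78 199.14]
[[ 18  30  32  30  51  64  69  67  64  69  65  67  67  68  70  27   9  13
   12  14  10  17   4  12]
 [ 17  32  78  89  68  64  66  66  66  65  65  67  66  67  70  32   9  13
   17   9  18  17  15  15]
 [ 20  35  86 101  83  66  66  65  67  63  63  65  65  67  68  42  11  13
    5   8   7  18  10  12]
 [ 22  32  86 103  97  69  66  66  64  66  64  63  62  60  64  37   8   7
    3   5  13  17   6  16]
 [ 20  20  83  93 105  97  94  96  94  94 109 108 112 109 125 126 124 126
  105  54  15  10  10  15]
 [ 25  20  85  88  86 111 114 107 105 102 107 107 104 104 105 102 102 102
  106  99 112  42  11  15]
 [ 20  17  83  89  78  92  95  93  96  96  94  95  95  91  90  91  89  87
   86  89  97  38  14  11]
 [ 20  17  85  91  78  83  85  85  82  85  85  84  84  85  83  82  83  82
   75  56  38  19  11  12]
 [ 24  14  85  91  78  75  79
[... 1600 characters left out ...]
15  15   6  12  71  37  46  68  68  66  89 173 183 170 109  55  61
   61  60  33  17  14  15]
 [  9  15   9  14   5  69  40  34  49  52  44  55 115 124 121  96  46  42
   44  44  25   9  11  14]
 [ 16  14  12   9  18  67  43  32  39  39  36  66 103 109 109  96  43  34
   36  41  18  13  15  14]
 [ 12  15  16   6  57  69  42  29  39  38  34  80 106 109 109  97  46  35
   39  40  25  14  11  17]
 [ 15  13  11  23  84  74  40  32  37  38  36  77 106 110 112  86  39  36
   40  41  21  13  13   8]
 [ 13   8   0  63  90  73  38  29  36  39  37  69 107 107 112  79  39  37
   41  37  34  26  28  45]
 [  0  41  84  93  98  73  34  31  38  41  39  65 105 108 113  77  39  37
   39  39  87  89  92  92]]
```

```bash
python3 -c "
from h import *
plan([542.7,-154.9,77.8],[3.14159,0,.0875])"
```

```text
at [ 495.3 -160.2   77.7] [ 3.1409e+00 -6.0000e-04  8.8900e-02] w 13.6 t 5.63 F [-0.1 -0.9 -0.6] M [0.08 0.04 0.02] q [ 0.16  0.6   0.06  2.19 -0.1   0.35 -1.17]
shift [ 4.773e+01 -1.050e+00 -4.000e-02] turn [ 0.0007 -0.0006  0.0014] rows>= 1.14
```

Request:
apply_moves --moves '[1,8,0,0,0,0,0,1,10,0,-0.7,0,0,0,1,10,-0.5,0,0,0,0,1,10,-0.5,0,0,0,0,1,8,0,0,0,0,0,1,1,0,0,0,0,0,1,0,0,0,0,0,0,1,0,0,0,0,0,0]'

```text
time_s: 6.3
eef_pos: [0.5413, -0.1534, 0.0777]
ee_rot: [-3.141, 0.001, 0.09]
force: [-1.4, 0.7, -2.2]
grip_width: 0.014
```

```bash
python3 -c "
from h import *
plan([542.7,-154.9,78.5],[3.14159,0,.0875])
s=cam('side')
plan([542.7,-154.9,78.5],[3.14159,0,.0875])
zoom(s,215,290,170,240,10,'g6s');t=cam('top');zoom(t,205,275,165,235,8,'g6t')
g=np.array([.5427,-.1549,.0785+.0081]);d=np.array([np.cos(.0875),np.sin(.0875),0])
for k in (.013,.03,.041,.049): print(k,proj(s,g+k*d).round(2))
G=cv2.cvtColor(s['color'],cv2.COLOR_BGR2GRAY).astype(int)
print(G[189:205,232:260])
"
```

```text
at [ 541.3 -153.4   77.7] [-3.1415e+00  1.0000e-03  9.0400e-02] w 14.0 t 6.3 F [-1.4  0.7 -2.2] M [-0.02  0.01 -0.07] q [ 0.12  0.63  0.07  2.1  -0.11  0.42 -1.2 ]
shift [ 1.23  1.64 -0.76] turn [-0.0001  0.001   0.0029] rows>= 0.05
at [ 541.2 -153.5   77.8] [-3.1415e+00  1.0000e-03  9.0200e-02] w 13.6 t 6.35 F [ 1.1 -0.2 -0.4] M [ 0.02 -0.01 -0.02] q [ 0.12  0.63  0.07  2.1  -0.11  0.42 -1.2 ]
shift [ 1.41  1.55 -0.7 ] turn [-0.0001  0.001   0.0027] rows>= 0.05
0.013 [238.13 198.47]
0.03 [245.76 198.06]
0.041 [250.67 197.8 ]
0.049 [254.23 197.61]
[[ 25  25  27  27  23  18  19  20  12  18  13  13   9  19  16  12  19  16
   19  15  17  13   3  74  84 178 198 206]
 [ 30  26  27  25  25  21  23  16   8  15  14  15  15  13   9  16  13  13
   17  13   7  12   9  78  72 124 124 145]
 [ 23  23  22  22  22  19  23  15  19  15  17  16  17  14  13  14  15  16
   15   6  14   3   1  80  54  65  66  75]
 [ 22  19  19  19  30  17  15   9  15   8  15  12  15  18   9  11  11  19
    9   8  16  10   4  80  51  64  64  60]
 [ 17  24  21  35  82  45  16   8  16  15  14  15  17   8  19  14  13  11
   1
[... 626 characters left out ...]
 18  23  19  34  86  84  84  85  86  81  85  85  83  84  83  84  83  84
   83  78  53  51  82  71  40  35  39  41]
 [ 23  23  19  34  88  86  82  83  81  81  80  79  80  76  82  66  64  63
   55  37  14  63  90  72  38  30  39  38]
 [ 20  20  16  32  87  86  48  37  42  37  36  33  33  37  39  27  19  21
   12  38  83  90  99  75  34  29  37  41]
 [ 15  23  19  33  86  87  38  28  10  10   8  14  10   7   3  11  63  84
   84  86  96  97  99  77  36  30  37  39]
 [ 17  16  16  32  87  87  86  72  26  10  13  14  13  17  13   5  68  94
   94  90  94  95  96  80  35  29  40  38]
 [ 46  49  48  48  87  79  93  93  45  13   9  17  16  11  11  40  87  95
   96  89  92  94  97  84  38  32  39  38]]
```

View pics/g6s.png

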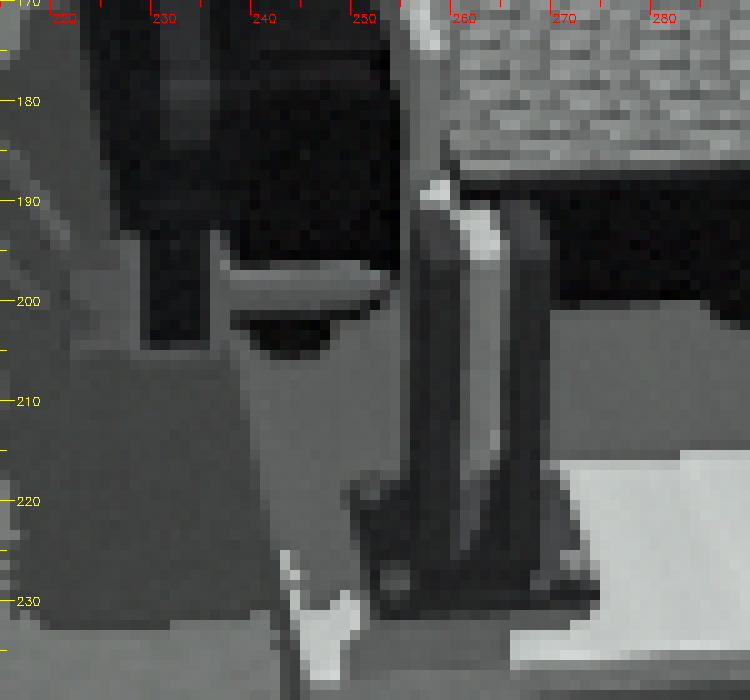

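View pics/g6t.png

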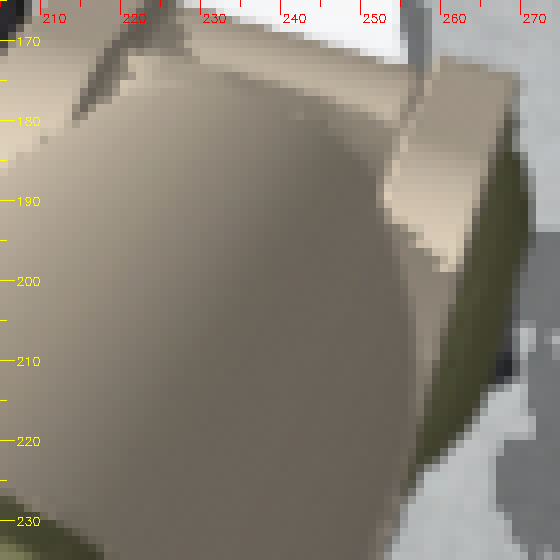

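```bash
python3 -c "
from h import *
for i in range(6):
  cam('side'); s=r.observe(); print(np.round(s['eef_pos']*1e3,1),np.round(s['ee_rot'],4),np.round(s['force'],1))
"
```

```text
[ 541.2 -153.5   77.9] [-3.1415e+00  7.0000e-04  9.0000e-02] [ 0.4  0.2 -1.4]
[ 541.3 -153.5   78. ] [-3.1415e+00  5.0000e-04  9.0100e-02] [-0.3 -0.2 -1.2]
[ 541.5 -153.6   78. ] [-3.1416e+00  3.0000e-04  9.0100e-02] [ 0.3  0.2 -1.4]
[ 541.6 -153.6   78. ] [-3.1416e+00  2.0000e-04  9.0100e-02] [-0.5 -0.5 -1.4]
[ 541.6 -153.5   78. ] [-3.1416e+00  1.0000e-04  9.0100e-02] [ 0.3  0.1 -0.9]
[ 541.7 -153.5   78. ] [-3.1416e+00  1.0000e-04  9.0100e-02] [ 0.4 -0.4 -0.6]
```

Request:
apply_moves --moves '[1,0,0.7,-1,0,0,0.002,1,2,0,0,0,0,0,1,2,0,0,0,0,0,1,2,0,0,0,0,0,1,1,0,0,0,0,0,1,1,0,0,0,0,0,1,0,0,0,0,0,0,1,0,0,0,0,0,0]'

```text
time_s: 7.37
eef_pos: [0.5499, -0.1534, 0.0789]
ee_rot: [-3.142, 0.0, 0.088]
force: [0.8, -0.8, -1.4]
grip_width: 0.0136
```

```bash
python3 -c "
from h import *
for i in range(4):
  f=cam('side'); s=r.observe(); print(np.round(s['eef_pos']*1e3,1),np.round(s['ee_rot'],4),np.round(s['force'],1),np.round(s['torque'],2))
zoom(f,215,290,170,240,10,'g7s')
"
```

```text
[ 549.8 -153.5   78.9] [-3.1416e+00  2.0000e-04  8.8200e-02] [ 0.5 -0.3 -0.7] [0.01 0.03 0.07]
[ 549.8 -153.4   78.9] [-3.1416e+00  2.0000e-04  8.8300e-02] [ 0.2  0.4 -1.3] [ 0.04  0.05 -0.01]
[ 549.8 -153.4   79. ] [-3.1416e+00  1.0000e-04  8.8300e-02] [-0.1  0.5 -1.7] [ 0.02  0.01 -0.01]
[ 549.8 -153.4   78.9] [-3.1416e+00  2.0000e-04  8.8300e-02] [ 0.5 -0.1 -0.9] [ 0.01 -0.09  0.03]
```

View pics/g7s.png

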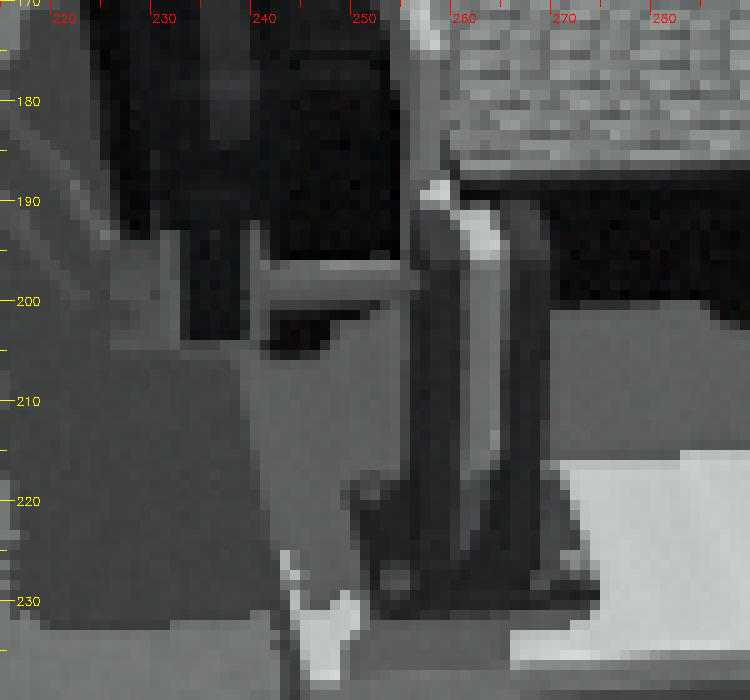

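Request:
apply_moves --moves '[1,1,0,0,0,0,0,1,1,0,0,0,0,0,1,1,0,0,0,0,0,1,1,0,0,0,0,0,1,0,0,0,0,0,0,1,0,0,0,0,0,0]'

```text
time_s: 8.07
eef_pos: [0.5537, -0.1529, 0.0788]
ee_rot: [-3.141, 0.001, 0.089]
force: [-0.5, 1.3, -1.9]
grip_width: 0.0137
```

```bash
cat > ob.py <<'E'
from h import *
F=[];M=[]
for i in range(4):
  f=cam('side'); s=r.observe();F.append(s['force']);M.append(s['torque'])
print(np.round(s['eef_pos']*1e3,1),np.round(s['ee_rot'],4),'F',np.round(np.mean(F,0),1),'M',np.round(np.mean(M,0),2),'w',s['grip_width'],s['time_s'])
E
python3 ob.py
```

```text
[ 553.7 -152.9   78.8] [-3.1414e+00  4.0000e-04  8.8400e-02] F [-1.1  1.5 -3.1] M [0.21 0.21 0.05] w 0.013659037129690995 8.2667
```

Request:
apply_moves --moves '[1,0,-0.5,0.7,0,0,0,1,0,0,0,0,0,0,1,1,0,0,0,0,0,1,1,0,0,0,0,0,1,0,0,0,0,0,0]'

```text
time_s: 8.68
eef_pos: [0.5557, -0.1523, 0.0781]
ee_rot: [-3.141, 0.001, 0.088]
force: [-0.9, 0.5, -2.6]
grip_width: 0.0139
```

```bash
python3 ob.py
```

```text
[ 555.7 -152.3   78.2] [-3.1415e+00  3.0000e-04  8.8400e-02] F [-0.7  0.6 -3.2] M [0.17 0.32 0.02] w 0.013747710585740577 8.8833
```

Request:
apply_moves --moves '[1,0,-0.3,0.8,0,0,0,1,0,0,0,0,0,0,1,1,0,0,0,0,0,1,1,0,0,0,0,0,1,0,0,0,0,0,0]'

```text
time_s: 9.3
eef_pos: [0.5582, -0.1519, 0.0775]
ee_rot: [3.142, -0.0, 0.088]
force: [1.0, 0.2, -1.6]
grip_width: 0.0138
```

```bash
python3 ob.py
```

```text
[ 558.1 -151.9   77.5] [ 3.1415e+00 -6.0000e-04  8.8400e-02] F [ 0.7  0.8 -2.1] M [ 0.17 -0.06  0.03] w 0.013619130422383984 9.5
```

Request:
apply_moves --moves '[1,1,-0.3,0.3,0,0,0,1,1,0,0,0,0,0,1,1,0,0,0,0,0,1,1,0,0,0,0,0,1,0,0,0,0,0,0]'

```text
time_s: 9.92
eef_pos: [0.562, -0.1513, 0.0772]
ee_rot: [3.141, -0.0, 0.088]
force: [0.2, -0.0, -1.1]
grip_width: 0.0134
```

```bash
python3 ob.py
```

```text
[ 561.7 -151.3   77.2] [3.1415 0.     0.0882] F [-0.2 -0.2 -1.6] M [ 0.01 -0.    0.01] w 0.013925219527423316 10.1167
```

Request:
apply_moves --moves '[1,1,0,0.1,0,0,0,1,1,0,0,0,0,0,1,1,0,0,0,0,0,1,1,0,0,0,0,0,1,0,0,0,0,0,0]'

```text
time_s: 10.53
eef_pos: [0.566, -0.1509, 0.0771]
ee_rot: [3.142, -0.0, 0.088]
force: [1.1, 0.6, -1.4]
grip_width: 0.0138
```

```bash
python3 ob.py
```

```text
[ 565.6 -150.9   77. ] [-3.1416e+00  2.0000e-04  8.8300e-02] F [ 0.1 -0.3 -1.7] M [ 0.01 -0.   -0.01] w 0.01380687421093318 10.7333
```

Request:
apply_moves --moves '[1,1,0,0,0,0,0,1,1,0,0,0,0,0,1,1,0,0,0,0,0,1,1,0,0,0,0,0,1,0,0,0,0,0,0]'

```text
time_s: 11.15
eef_pos: [0.57, -0.1505, 0.0771]
ee_rot: [3.142, -0.0, 0.088]
force: [0.2, 0.6, -1.6]
grip_width: 0.0136
```

```bash
python3 ob.py
```

```text
[ 569.6 -150.6   77. ] [-3.1416e+00  2.0000e-04  8.8300e-02] F [ 0.1  0.3 -1.1] M [-0.01  0.01  0.  ] w 0.014285300329846666 11.35
```

Request:
apply_moves --moves '[1,1,0,0,0,0,0,1,1,0,0,0,0,0,1,1,0,0,0,0,0,1,1,0,0,0,0,0,1,0,0,0,0,0,0]'

```text
time_s: 11.77
eef_pos: [0.574, -0.1502, 0.077]
ee_rot: [3.142, -0.0, 0.088]
force: [0.0, 0.6, -1.1]
grip_width: 0.0136
```

```bash
python3 ob.py
```

```text
[ 573.6 -150.2   77. ] [3.1416e+00 2.0000e-04 8.8300e-02] F [-0.3 -0.1 -1.1] M [ 0.02 -0.01  0.  ] w 0.013673523551621887 11.9667
```

Request:
apply_moves --moves '[1,1,0,0,0,0,0,1,1,0,0,0,0,0,1,1,0,0,0,0,0,1,1,0,0,0,0,0,1,0,0,0,0,0,0]'

```text
time_s: 12.38
eef_pos: [0.578, -0.1498, 0.0771]
ee_rot: [3.142, -0.0, 0.088]
force: [-0.5, 0.0, -1.5]
grip_width: 0.0133
```

```bash
python3 ob.py
```

```text
[ 577.6 -149.9   77. ] [3.1416e+00 1.0000e-04 8.8400e-02] F [-0.   0.1 -1.2] M [ 0.03 -0.02 -0.04] w 0.013758655876474544 12.5833
```

Request:
apply_moves --moves '[1,1,0,0,0,0,0,1,1,0,0,0,0,0,1,1,0,0,0,0,0,1,0.5,0,0,0,0,0,1,0,0,0,0,0,0]'

```text
time_s: 13.0
eef_pos: [0.5813, -0.1495, 0.077]
ee_rot: [-3.142, -0.0, 0.088]
force: [0.5, 0.2, -1.3]
grip_width: 0.014
```

```bash
echo "zoom(f,215,290,170,240,10,'g8s')" > /tmp/a; cat ob.py /tmp/a | python3 -
```

```text
[ 581.1 -149.6   77. ] [-3.1416e+00  1.0000e-04  8.8300e-02] F [ 0.4 -0.2 -1.3] M [ 0.01  0.01 -0.01] w 0.013587089330337799 13.2
```

View pics/g8s.png

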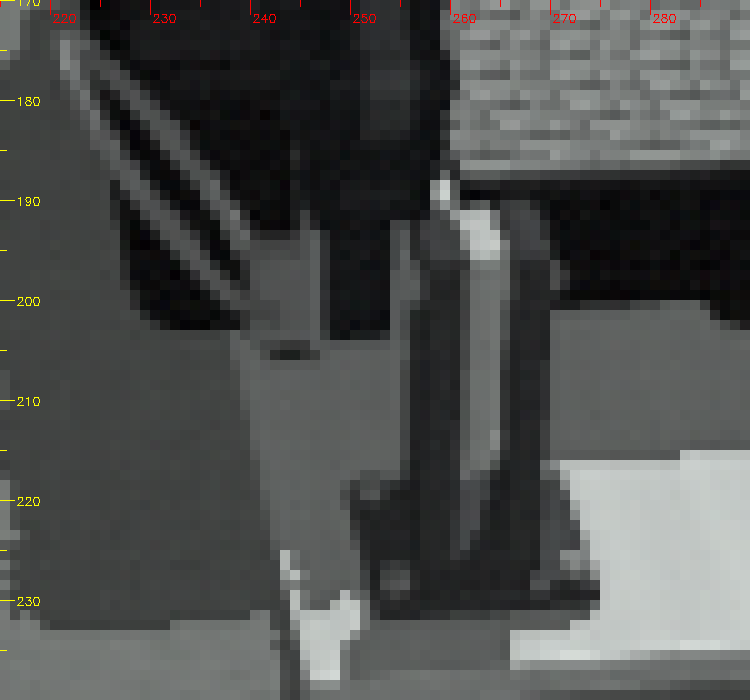

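Request:
apply_moves --moves '[1,0.5,0,0,0,0,0,1,0.5,0,0,0,0,0,1,0,0,0,0,0,0,1,0,0,0,0,0,0]'

```text
time_s: 13.53
eef_pos: [0.5822, -0.1495, 0.077]
ee_rot: [-3.142, 0.0, 0.088]
force: [-0.0, 1.1, -1.7]
grip_width: 0.0136
```

```bash
python3 ob.py
```

```text
[ 582.2 -149.5   77.1] [ 3.1416 -0.      0.0884] F [ 0.4  0.4 -0.9] M [ 0.03 -0.01 -0.  ] w 0.013612964042467835 13.7333
```

Request:
apply_moves --moves '[1,0.5,0,0,0,0,0,1,0.5,0,0,0,0,0,1,0,0,0,0,0,0,1,0,0,0,0,0,0]'

```text
time_s: 14.07
eef_pos: [0.5832, -0.1494, 0.0771]
ee_rot: [3.142, -0.0, 0.088]
force: [0.3, 0.5, -1.3]
grip_width: 0.014
```

```bash
python3 ob.py
```

```text
[ 583.1 -149.4   77. ] [-3.1416  0.      0.0884] F [ 0.1  0.3 -1.7] M [ 0.05 -0.05  0.01] w 0.013772202416272366 14.2667
```

Request:
apply_moves --moves '[1,0.5,0,0,0,0,0,1,0.5,0,0,0,0,0,1,0,0,0,0,0,0,1,0,0,0,0,0,0]'

```text
time_s: 14.6
eef_pos: [0.5837, -0.1493, 0.077]
ee_rot: [-3.141, 0.001, 0.088]
force: [-0.9, 0.4, -0.5]
grip_width: 0.0134
```

```bash
python3 ob.py
```

```text
[ 583.8 -149.3   77. ] [-3.1415e+00  7.0000e-04  8.8300e-02] F [-2.   0.3 -0.8] M [0.04 0.41 0.04] w 0.013747951764140544 14.8
```

Request:
apply_moves --moves '[1,0.5,0,0,0,0,0,1,0.5,0,0,0,0,0,1,0,0,0,0,0,0,1,0,0,0,0,0,0]'

```text
time_s: 15.13
eef_pos: [0.5838, -0.1493, 0.0769]
ee_rot: [-3.141, 0.002, 0.088]
force: [-5.1, -0.0, 1.6]
grip_width: 0.014
```

```bash
python3 ob.py
```

```text
[ 583.8 -149.3   76.9] [-3.1412e+00  2.4000e-03  8.8100e-02] F [-5.5 -0.2  1.1] M [-0.04  1.14  0.  ] w 0.013300046150979314 15.3333
```

Request:
apply_moves --moves '[1,-0.4,0,0,0,0,0,0.6,0,0,0,0,0,0,0.2,0,0,0,0,0,0,-0.2,0,0,0,0,0,0,-0.2,0,0,0,0,0,0,-0.2,0,0,0,0,0,0]'

```text
time_s: 15.83
eef_pos: [0.5853, -0.1493, 0.0772]
ee_rot: [3.141, -0.001, 0.088]
force: [-0.2, 0.8, 0.5]
grip_width: 0.0516
```

```bash
echo "zoom(f,210,290,160,230,10,'g9s')" > /tmp/a; cat ob.py /tmp/a | python3 -
```

```text
[ 584.8 -149.2   77.1] [ 3.1416e+00 -1.0000e-04  8.8400e-02] F [-0.3 -0.5 -0.2] M [ 0.02 -0.   -0.03] w 0.05110651501317666 16.0333
```

View pics/g9s.png

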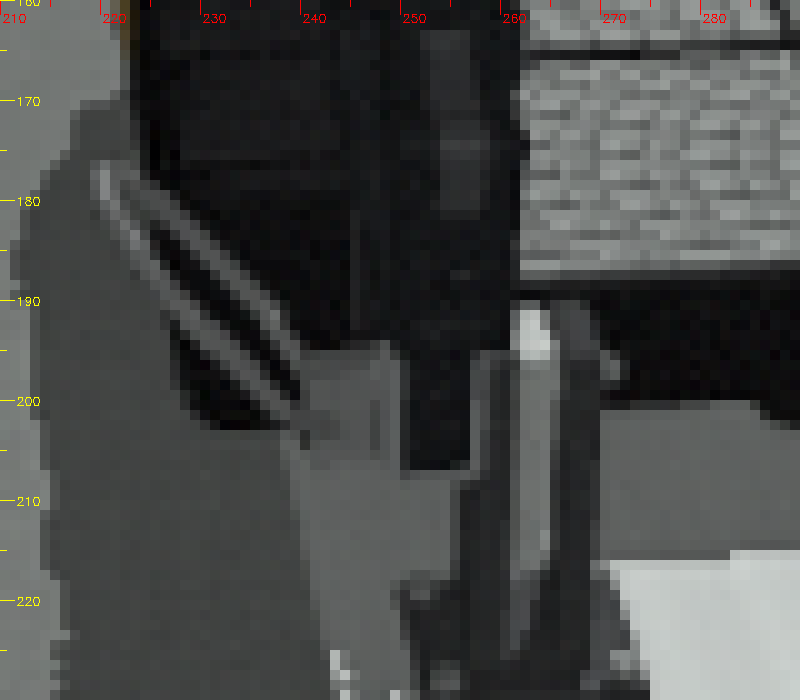

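Request:
apply_moves --moves '[-0.2,0,0,-8,0,0,0,-0.2,0,0,-15,0,0,0,-0.2,0,0,-25,0,0,0,-0.2,0,0,-25,0,0,0,0.5,0,0,-25,0,0,0,1,-20,0,0,0,0,0,1,-30,0,0,0,0,0,1,-30,0,0,0,0,0,1,-20,0,0,0,0,0,1,0,0,0,0,0,0]'

```text
time_s: 16.87
eef_pos: [0.4804, -0.1587, 0.1757]
ee_rot: [-3.141, 0.003, 0.086]
force: [0.1, 0.3, 0.1]
grip_width: 0.0002
```

```bash
echo "zoom(f,180,290,150,230,7,'g10s');t=cam('top');zoom(t,200,300,150,250,6,'g10t')" > /tmp/a; cat ob.py /tmp/a | python3 -
```

```text
[ 486.4 -158.   175.6] [ 3.1412e+00 -1.6000e-03  8.8700e-02] F [ 0.4 -0.  -0. ] M [ 0.01 -0.02  0.01] w -0.00032342133319070707 17.0667
```

View pics/g10s.png

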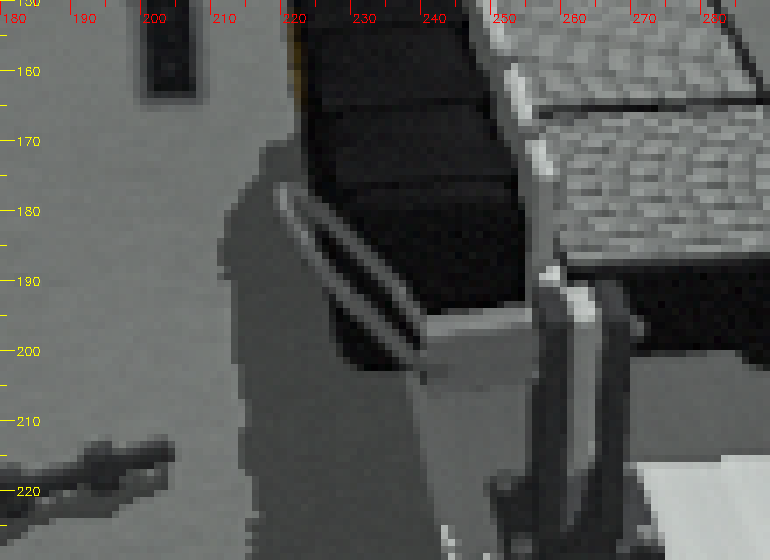

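View pics/g10t.png

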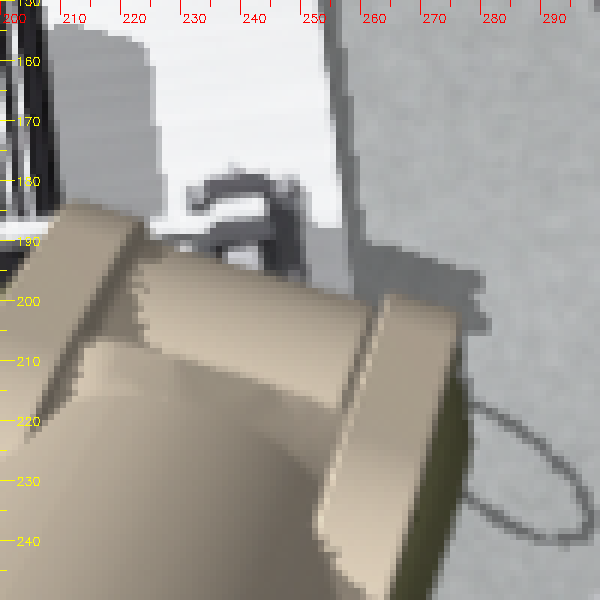

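```bash
python3 -c "
from h import *
s=cam('side')
for uv in((219.5,178.5),(271,196.5),(240,203)):
  c,d=ray(s,*uv)
  for y in(-.155,-.15,-.146): print(uv,y,((c+d*(y-c[1])/d[1])*1e3).round(1))
d=np.array([.996,.0877,0]);P=np.array([.5649,-.151,.085])
print(proj(s,P+[-.0422*.996,-.0037,.0602]),proj(s,P+d*.068))
plan([485,-158,133],[3.14159,0,.0877])
E=[125,115,105,95,85,75,65,55,45,40,35,30]
for el in E:
  a=np.radians(el);phi=max(0,np.pi/2-a)
  B=73.5*np.array([np.cos(a),np.sin(a)]);n=np.array([np.cos(phi),-np.sin(phi)]);t=np.array([-np.sin(phi),-np.cos(phi)])
  T=B-n*13.5+t*8; W=P[:2]*1e3+d[:2]*T[0]
  print(el,round(phi,3),T.round(1),'world',W.round(1),round(85+T[1],1))
"
```

```text
(219.5, 178.5) -0.155 [ 516.  -155.   137.8]
(219.5, 178.5) -0.15 [ 515.8 -150.   135.1]
(219.5, 178.5) -0.146 [ 515.6 -146.   132.9]
(271, 196.5) -0.155 [ 628.4 -155.    91.8]
(271, 196.5) -0.15 [ 628.9 -150.    88.8]
(271, 196.5) -0.146 [ 629.4 -146.    86.4]
(240, 203) -0.155 [ 559.8 -155.    75.5]
(240, 203) -0.15 [ 559.8 -150.    72.3]
(240, 203) -0.146 [ 559.9 -146.    69.8]
[222.61687357 175.34049496] [272.37701433 196.78942196]
at [ 486.3 -157.9  175.2] [ 3.1414e+00 -8.0000e-04  8.9000e-02] w -0.1 t 17.17 F [0.1 0.  0.7] M [-0.02  0.    0.01] q [ 0.12  0.43  0.11  2.15 -0.08  0.57 -1.19]
shift [-1.290e+00 -2.000e-02  4.215e+01] turn [ 0.0002 -0.0008  0.0013] rows>= 1.01
125 0 [-55.7  52.2] world [ 509.5 -155.9] 137.2
115 0 [-44.6  58.6] world [ 520.5 -154.9] 143.6
105 0 [-32.5  63. ] world [ 532.5 -153.9] 148.0
95 0 [-19.9  65.2] world [ 545.1 -152.7] 150.2
85 0.087 [-7.7 66.4] world [ 557.2 -151.7] 151.4
75 0.262 [ 3.9 66.8] world [ 568.8 -150.7] 151.8
65 0.436 [15.4 65.1] world [ 580.3 -149.6] 150.1
55 0.611 [26.5 61.4] world [ 591.3 -148.7] 146.4
45 0.785 [36.8 55.9] world [ 601.5 -147.8] 140.9
40 0.873 [41.5 52.4] world [ 606.2 -147.4] 137.4
35 0.96 [45.9 48.6] world [ 610.6 -147. ] 133.6
30 1.047 [50.  44.4] world [ 614.7 -146.6] 129.4
```

Request:
apply_moves --moves '[1,-1.3,0,20,0,0,0,1,0,0,20,0,0,0,1,0,0,5,0,0,0,1,5,0,0,0,0,0,1,5,0,0,0,0,0,1,0,0,0,0,0,0,1,0,0,0,0,0,0]'

```text
time_s: 17.75
eef_pos: [0.4949, -0.1573, 0.1308]
ee_rot: [3.141, -0.002, 0.089]
force: [0.5, -0.3, -0.2]
grip_width: 0.0001
```

```bash
echo "zoom(f,180,290,150,230,7,'g11s')" > /tmp/a; cat ob.py /tmp/a | python3 -
```

```text
[ 493.8 -157.4  130.5] [ 3.1414e+00 -6.0000e-04  8.8300e-02] F [0.4 0.2 0.6] M [ 0.01  0.02 -0.03] w 0.00037702972433274046 17.95
```

View pics/g11s.png

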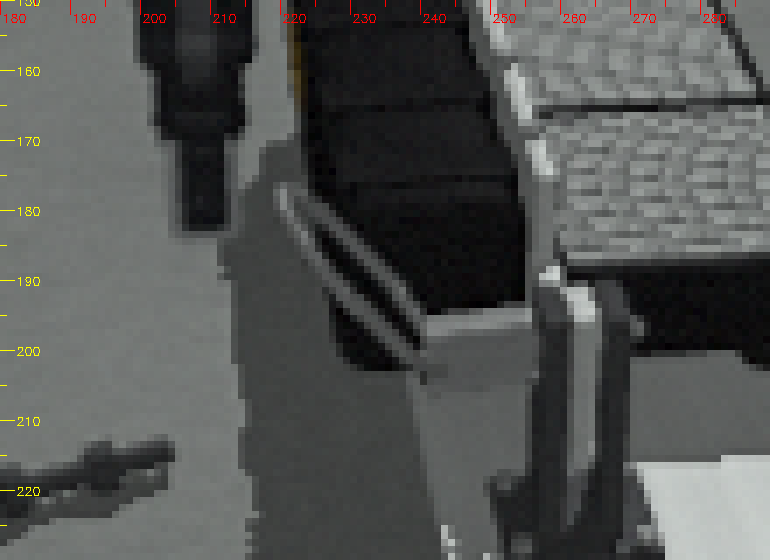

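Request:
apply_moves --moves '[1,4,0,0,0,0,0,1,4,0,0,0,0,0,1,3,0,-1,0,0,0,1,3,0,-1.5,0,0,0,1,3,0,-1.5,0,0,0,1,0,0,0,0,0,0]'

```text
time_s: 18.45
eef_pos: [0.5112, -0.1558, 0.1343]
ee_rot: [3.142, -0.0, 0.088]
force: [-2.1, -0.1, 1.2]
grip_width: 0.0
```

```bash
echo "zoom(f,180,290,150,230,7,'g12s')" > /tmp/a; cat ob.py /tmp/a | python3 -
```

```text
[ 510.5 -155.8  134. ] [-3.1416e+00  3.0000e-04  8.8300e-02] F [-2.6 -0.1  1.4] M [-0.02  0.46  0.01] w -8.029975020349987e-05 18.65
```

View pics/g12s.png

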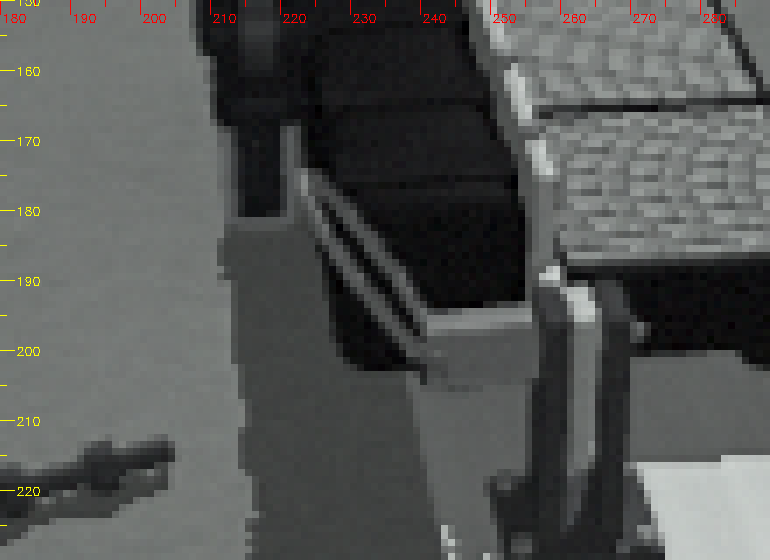

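Request:
apply_moves --moves '[1,4,0,-2,0,0,0,1,4,0,-2,0,0,0,1,4,0,-2,0,0,0,1,4,0,-1.5,0,0,0,1,4,0,-1.5,0,0,0,1,0,0,0,0,0,0]'

```text
time_s: 19.15
eef_pos: [0.5321, -0.1539, 0.1435]
ee_rot: [3.141, -0.002, 0.089]
force: [-1.0, 0.8, 0.9]
grip_width: 0.0002
```

```bash
echo "zoom(f,180,290,150,230,7,'g13s')" > /tmp/a; cat ob.py /tmp/a | python3 -
```

```text
[ 530.5 -154.   143. ] [-3.1416e+00  2.0000e-04  8.8300e-02] F [-1.9 -0.6  0.9] M [-0.03  0.31 -0.01] w 0.0001820004367092198 19.35
```

View pics/g13s.png

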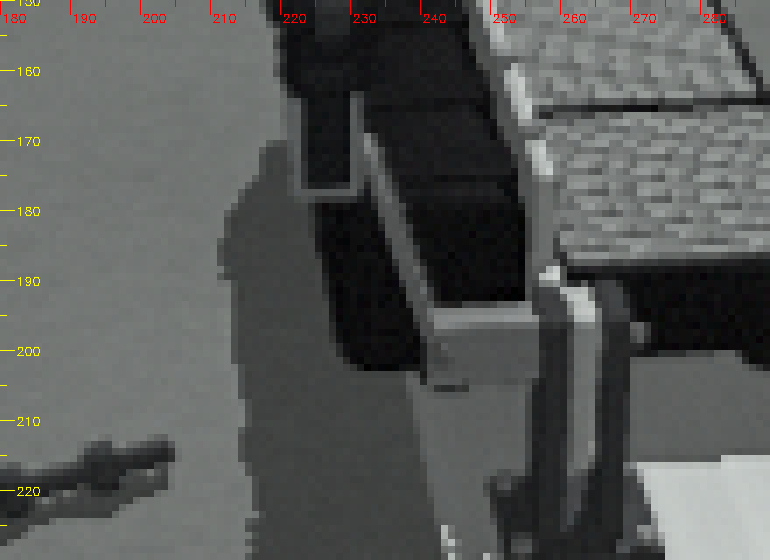

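Request:
apply_moves --moves '[1,4,0,-1.3,0,0,0,1,4,0,-1,0,0,0,1,4,0,-0.8,0,0,0,1,4,0,-0.6,0,0,0,1,4,0,-0.3,0,0,0,1,4,0,0,0,0,0,1,0,0,0,0,0,0]'

```text
time_s: 19.93
eef_pos: [0.5557, -0.1517, 0.1471]
ee_rot: [3.141, -0.001, 0.089]
force: [-1.5, 0.4, 0.3]
grip_width: 0.0
```

```bash
echo "zoom(f,180,290,150,230,7,'g14s')" > /tmp/a; cat ob.py /tmp/a | python3 -
```

```text
[ 554.3 -152.   147. ] [-3.1416e+00  3.0000e-04  8.8200e-02] F [-1.1 -0.1  0.8] M [-0.01  0.2   0.02] w 0.0003817823844103001 20.1333
```

View pics/g14s.png

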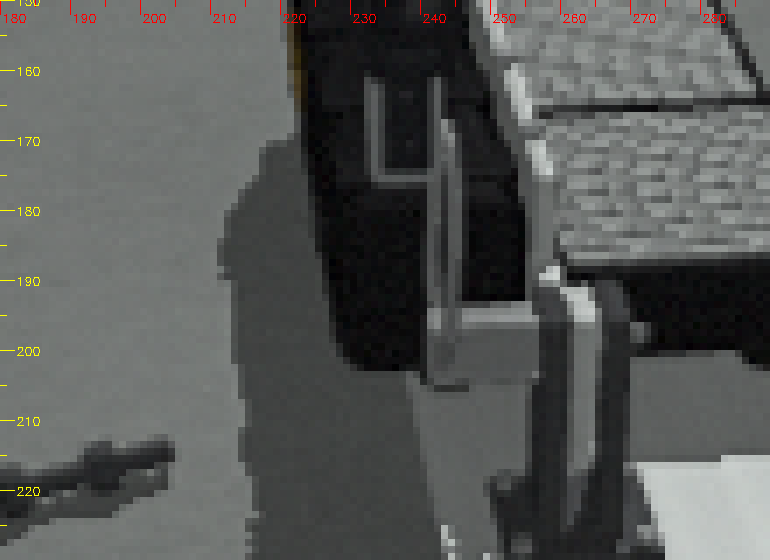

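```bash
cat > arc.py <<'E'
import numpy as np,sys
def T(el,phi,depth=9,piv=(0,-2),h=13.5):
    a=np.radians(el);B=73.5*np.array([np.cos(a),np.sin(a)])+piv
    return B-h*np.array([np.cos(phi),-np.sin(phi)])+depth*np.array([-np.sin(phi),-np.cos(phi)])
cur=np.array([float(sys.argv[1]),float(sys.argv[2])]);phi=float(sys.argv[3])
for el in map(float,sys.argv[4:]):
    p2=np.pi/2-np.radians(el);q=T(el,p2);d=q-cur
    tx=np.array([np.cos(phi),-np.sin(phi)]);tz=np.array([-np.sin(phi),-np.cos(phi)])
    print(el,q.round(1),"row x %.1f z %.1f ry %.3f"%(d@tx,d@tz,-(p2-phi)));cur=q;phi=p2
E
python3 arc.py -10.6 62 0 88 84 80 76 72 68 64 60 56 52 48 44 40 36 32 28
```

```text
88.0 [-11.2  62.9] row x -0.6 z -0.9 ry -0.035
84.0 [-6.7 63.6] row x 4.5 z -0.8 ry -0.070
80.0 [-2.1 63.9] row x 4.5 z -0.8 ry -0.070
76.0 [ 2.5 63.9] row x 4.5 z -0.8 ry -0.070
72.0 [ 7.1 63.5] row x 4.5 z -0.8 ry -0.070
68.0 [11.6 62.9] row x 4.5 z -0.8 ry -0.070
64.0 [16.1 61.9] row x 4.5 z -0.8 ry -0.070
60.0 [20.6 60.6] row x 4.5 z -0.8 ry -0.070
56.0 [24.9 59. ] row x 4.5 z -0.8 ry -0.070
52.0 [29.1 57.1] row x 4.5 z -0.8 ry -0.070
48.0 [33.1 55. ] row x 4.5 z -0.8 ry -0.070
44.0 [37.  52.5] row x 4.5 z -0.8 ry -0.070
40.0 [40.7 49.8] row x 4.5 z -0.8 ry -0.070
36.0 [44.2 46.8] row x 4.5 z -0.8 ry -0.070
32.0 [47.5 43.6] row x 4.5 z -0.8 ry -0.070
28.0 [50.6 40.2] row x 4.5 z -0.8 ry -0.070
```

Request:
apply_moves --moves '[1,0,0,-0.9,0,-0.035,0,1,4.5,0,-0.8,0,-0.07,0,1,4.5,0,-0.8,0,-0.07,0,1,4.5,0,-0.8,0,-0.07,0,1,4.5,0,-0.8,0,-0.07,0,1,0,0,0,0,0,0]'

```text
time_s: 20.63
eef_pos: [0.575, -0.149, 0.1474]
ee_rot: [-3.141, 0.317, 0.091]
force: [-0.3, 0.1, 0.4]
grip_width: 0.0
```

```bash
echo "zoom(f,200,310,150,230,7,'g15s')" > /tmp/a; cat ob.py /tmp/a | python3 -
```

```text
[ 571.7 -150.7  148.7] [3.1415 0.3142 0.0875] F [-1.1 -0.2  0.1] M [ 0.03 -0.13  0.02] w -0.0009456556114855789 20.8333
```

View pics/g15s.png

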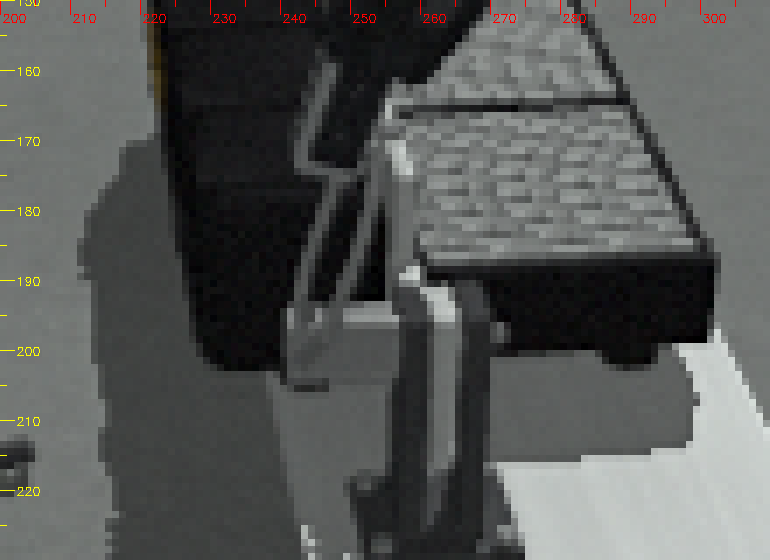

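Tracking well (force about 1 N). Continue along the arc.

Request:
apply_moves --moves '[1,4.5,0,-0.8,0,-0.07,0,1,4.5,0,-0.8,0,-0.07,0,1,4.5,0,-0.8,0,-0.07,0,1,4.5,0,-0.8,0,-0.07,0,1,0,0,0,0,0,0]'

```text
time_s: 21.25
eef_pos: [0.5908, -0.1479, 0.1425]
ee_rot: [-3.14, 0.598, 0.09]
force: [-2.2, 1.4, -0.2]
grip_width: -0.0001
```

```bash
echo "zoom(f,200,310,150,230,7,'g16s')" > /tmp/a; cat ob.py /tmp/a | python3 -; python3 -c "
from workcell import r
print(r.observe()['q'])"
```

```text
[ 589.5 -149.4  144.9] [3.1412 0.5928 0.087 ] F [-0.8  0.2 -0.1] M [ 0.05 -0.49 -0.01] w -7.137732706155147e-05 21.45
[-0.01409462  0.8202313   0.20080758  1.55749612 -0.00505737  1.35190746
 -1.31371489]
```

View pics/g16s.png

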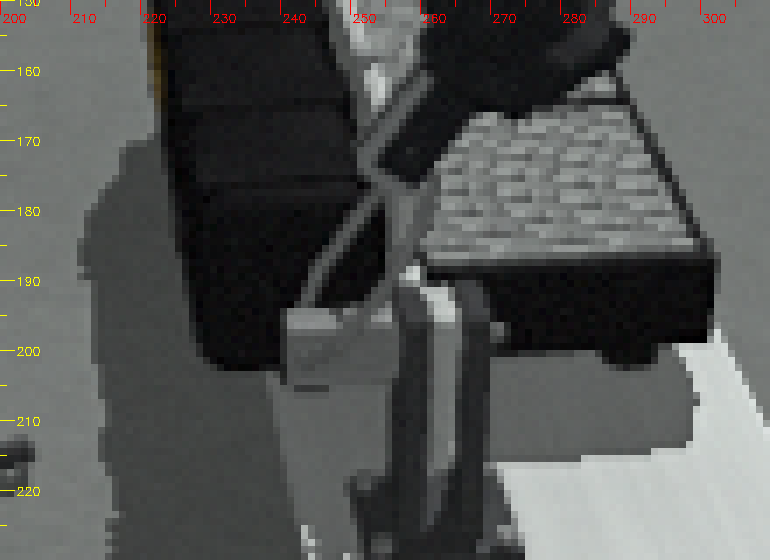

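Request:
apply_moves --moves '[1,4.5,0,-0.8,0,-0.07,0,1,4.5,0,-0.8,0,-0.07,0,1,4.5,0,-0.8,0,-0.07,0,1,0,0,0,0,0,0]'

```text
time_s: 21.78
eef_pos: [0.6023, -0.147, 0.1361]
ee_rot: [-3.14, 0.808, 0.09]
force: [-2.0, 0.9, -1.1]
grip_width: -0.0003
```

```bash
echo "zoom(f,200,310,150,230,7,'g17s')" > /tmp/a; cat ob.py /tmp/a | python3 -; python3 -c "
from workcell import r
print(r.observe()['q'])"
```

```text
[ 602.  -148.4  138.9] [3.1407 0.8018 0.0867] F [0.1 0.  0.7] M [ 0.06 -0.78  0.02] w 0.00010129780016945466 21.9833
[-0.02509026  0.94600941  0.21431545  1.39714393  0.01335548  1.59300946
 -1.31559231]
```

View pics/g17s.png

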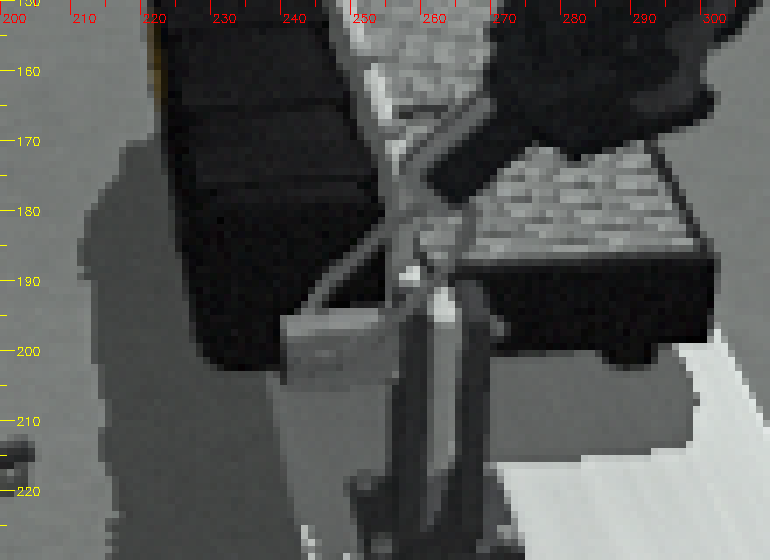

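Request:
apply_moves --moves '[1,4.5,0,-0.8,0,-0.06,0,1,4.5,0,-0.8,0,-0.06,0,1,4,0,-0.5,0,-0.03,0,1,0,0,0,0,0,0]'

```text
time_s: 22.32
eef_pos: [0.6122, -0.1466, 0.1285]
ee_rot: [-3.141, 0.956, 0.089]
force: [-0.5, 0.6, 0.3]
grip_width: -0.0006
```

```bash
echo "zoom(f,200,310,150,230,7,'g18s')" > /tmp/a; cat ob.py /tmp/a | python3 -; python3 -c "
from workcell import r
print(r.observe()['q'])"
```

```text
[ 612.2 -147.3  130.6] [3.1404 0.9522 0.0867] F [-0.1  0.1  0.8] M [ 0.06 -0.84  0.01] w -0.00017935444847788997 22.5167
[-0.0293201   1.04414861  0.22266516  1.2810507   0.02670886  1.75943907
 -1.31072524]
```

View pics/g18s.png

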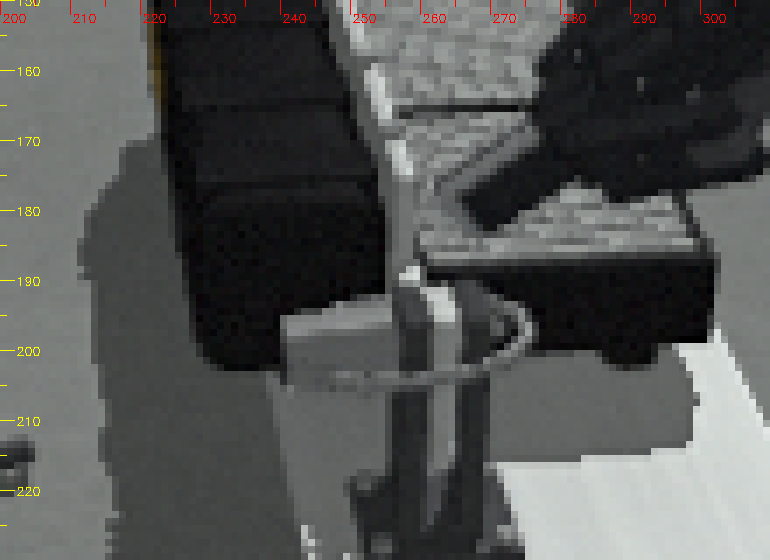

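Request:
apply_moves --moves '[1,-8,0,0,0,0,0,1,-15,0,-5,0,0,0,1,-20,0,-10,0,0,0,1,-20,0,-10,0,0.1,0,1,-20,0,-10,0,0.12,0,1,-20,0,0,0,0.12,0,1,-20,0,0,0,0.12,0,1,-20,0,0,0,0.12,0,1,-10,0,0,0,0.12,0,1,0,0,0,0,0,0]'

```text
time_s: 23.35
eef_pos: [0.5274, -0.1562, 0.2601]
ee_rot: [3.14, 0.244, 0.083]
force: [-0.9, -0.9, 0.1]
grip_width: 0.0002
```

```bash
echo "
zoom(f,210,310,160,230,8,'g19s');t=cam('top');zoom(t,200,300,150,250,6,'g19t')
G=cv2.cvtColor(f['color'],cv2.COLOR_BGR2GRAY);cv2.imwrite('pics/full19.png',f['color'])
d=np.array([.996,.0877,0]);P=np.array([.5649,-.151,.085])
for k in(0,.0735,.032,.068):print(proj(f,P+d*k),proj(t,P+d*k))
" > /tmp/a; cat ob.py /tmp/a | python3 -
```

```text
[ 533.4 -153.6  255.9] [3.1415 0.2542 0.0888] F [ 0.8 -0.3 -0.2] M [ 0.04 -0.29  0.02] w -0.0003191850893519733 23.55
[242.28420884 198.40073351] [240.97858412 203.41602363]
[274.78327275 196.66048056] [238.40668128 174.51148296]
[256.52250234 197.63863308] [239.84959177 190.75086306]
[272.37701433 196.78942196] [238.59649677 176.65118057]
```

View pics/g19s.png

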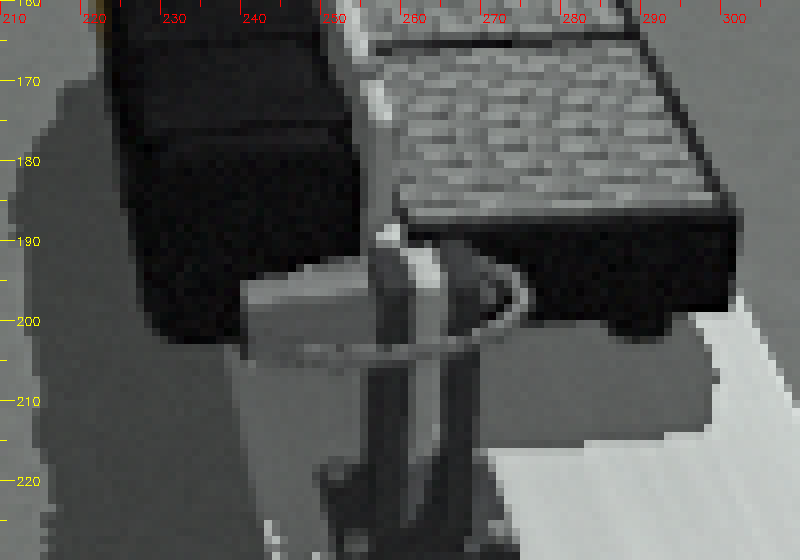

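View pics/g19t.png

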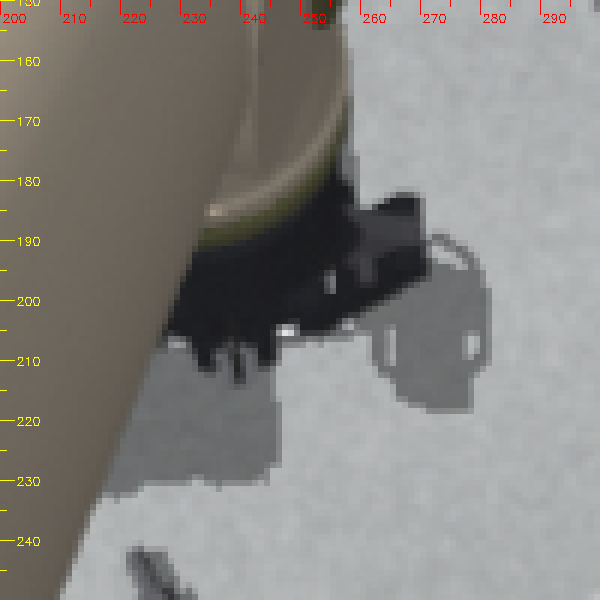

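Request:
apply_moves --moves '[1,0,20,-5,0,0,0,1,0,35,-5,0,0,0,1,0,40,0,0,0,0,1,0,40,0,0,0,0,1,0,40,0,0,0,0,1,0,40,0,0,0,0,1,0,40,0,0,0,0,1,0,30,0,0,0,0,1,0,0,0,0,0,0]'

```text
time_s: 24.35
eef_pos: [0.559, -0.4449, 0.2625]
ee_rot: [3.138, 0.259, 0.082]
force: [-1.2, 0.4, -0.7]
grip_width: -0.0004
```

```bash
echo "
t=cam('top');zoom(t,70,310,150,270,3,'g20f');zoom(t,220,265,165,225,10,'g20t')" > /tmp/a; cat ob.py /tmp/a | python3 -
```

```text
[ 561.6 -436.2  263.1] [-3.1396  0.2566  0.0904] F [ 0.2 -0.  -0. ] M [ 0.08 -0.3  -0.01] w -0.0001835222938723874 24.55
```

View pics/g20t.png

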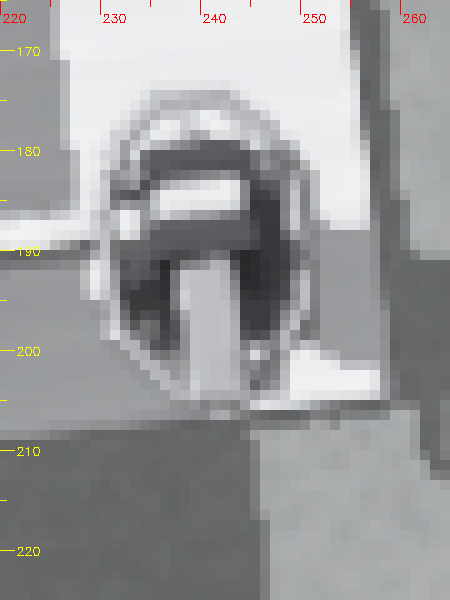

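View pics/g20f.png

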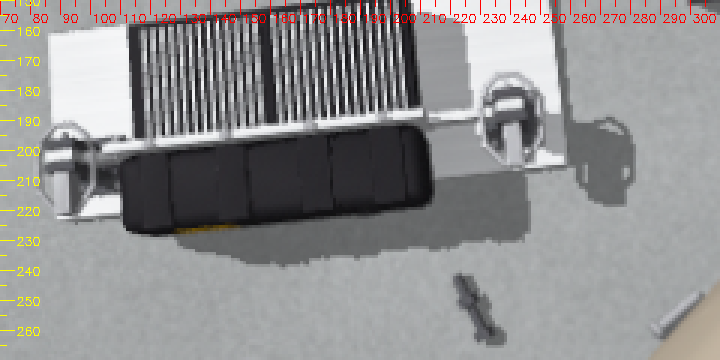

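```bash
python3 -c "
from h import *
t=cam('top');s=cam('side')
G=cv2.cvtColor(t['color'],cv2.COLOR_BGR2GRAY).astype(int);print(G[184:208,236:246])
G=cv2.cvtColor(s['color'],cv2.COLOR_BGR2GRAY).astype(int);print(G[190:207,248:262])
x=np.array([.996,.0877,0]);M=np.array([.5968,-.1482,.085])
print(onz(t,240,189.8,.098)*1e3,onz(t,240.5,190.3,.0955)*1e3,onz(t,240.5,205,.0945)*1e3)
"
```

```text
[[236 236 236 236 236 238 238 225 135  63]
 [234 231 230 226 226 226 224 210 129  56]
 [211 188 182 159 159 151 130 121  89  61]
 [ 98  97  98  97  95  93  93  93  89  71]
 [ 92  92  92  92  91  92  92  93  90  77]
 [ 91  89  88  88  90  89  85  84  79  67]
 [ 78  71  75  81  98 115 108  56  41  45]
 [ 41  74 124 134 147 178 172  81  41  44]
 [ 45 115 196 193 191 192 178 114  42  43]
 [ 47 115 199 191 190 192 182 134  44  45]
 [ 51 123 208 191 191 191 185 148  54  51]
 [ 57 120 201 192 191 191 190 163  60  59]
 [ 59  99 167 191 191 190 191 170  62  59]
 [ 63  84 149 192 190 190 192 176  69  60]
 [ 71  81 144 192 190 190 192 177  84  75]
 [ 75  96 142 193 190 189 192 179 124 156]
 [114 131 144 194 191 189 189 171 152 215]
 [149 147 158 193 191 189 187 174 134 141]
 [180 150 165 198 190 189 188 179 146 122]
 [185 177 170 207 190 189 188 184 154 101]
 [155 176 181 194 174 173 171 173 166 154]
 [155 145 141 149 130 141 137 126 157 205]
 [148 146 142 137 138 166 169 143 124 111]
 [110 106  99  98 101 103 104 101 107 124]]
[[ 21  19  18  23  23  17  86  88  74 125 128 150  96  46]
 [ 22  2
[... 368 characters left out ...]
 87  82  85  77  45  42  41  36  64]
 [ 85  84  83  88  90  82  83  82  80  52  40  40  35  67]
 [ 91  92  91  89  82  84  84  84  79  51  37  36  36  68]
 [ 85  86  84  83  85  84  83  82  78  50  39  40  36  63]
 [ 84  81  82  84  82  82  83  84  81  42  38  39  35  65]
 [ 80  81  82  78  81  82  81  81  85  40  35  35  32  65]
 [111 116 100  99  68  92 107 111 112  76  60  98 108  95]
 [ 90  92  89  99  92  89  93  97  97  94  94  95 100  88]
 [ 82  77  81  89  85  81  85  83  73  63  66  62  56  63]
 [ 93  94  91  84  76  91  95  72  43  35  40  39  36  68]]
[ 597.17997917 -149.12029879   98.        ] [ 596.30620428 -150.25021126   95.5       ] [ 559.88888843 -150.19659115   94.5       ]
```

```bash
python3 -c "
from workcell import r
print(r.job_done(), r.observe()['time_s'])"
```

```text
the job is handed in; nothing more can be done
the job is handed in; nothing more can be done
```

The linch pin is fully home in the empty clevis, its ring is snapped shut around the far end, and the job is handed in at about 25 s; no verdict was reported.

**What I did:**
- I took the smaller grey pin by its head, ring up, and slid it in from the robot's side. Sideways forces stayed within a few newtons.
- I stopped when the head met the clevis, at about 5.5 N with the tool at x = 583.8 mm; the measured shoulder position was within 1 mm of the predicted mouth.
- I let go and pushed the ring over with the closed fingers at 1 to 3 N. It snapped shut once the ring was about 40° above level, and I moved the arm clear.

**Last checks:**
- **Ring:** its bar shows at (274.5, 197) in the side view and in row 174.5 of the top view. The closed pose predicts (274.8, 196.7) and row 174.5. It looks the same as on the pin already fitted.
- **Head:** it abuts the near face with no visible gap. The top view puts the head front at x = 596.3 mm and the clevis face at 597.2 mm, within pixel error.
- **Arm:** it is clear of everything, and the measured force is about zero.

**What disagreed:**
- Before insertion, the side view suggested the pin sat about 1.5 mm too low. Feeling showed my raise for that was wrong, so I took it back to the calculated height.
- Released, the pin droops slightly in its hole, within its stated play; I did not measure the angle separately.
- I saw the bolt where it was, but did not measure the bolt's or the plain pin's position afterwards. I worked well clear of both.

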